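# Unload the burn-in base, torque its earth terminal and switch it back on

### The job

Turn the isolator off, then lift every tested board straight and level up off its locating pins and lay it flat, right way up and not stacked, in the black tray; also tighten the earth terminal clockwise with the click wrench standing on it until it breaks over with a click, and stop at once. When all that is done turn the isolator back on; never grip a board or work the wrench while it is on, and leave the spool, the tin and the mug alone.

Things in the scene. Friction and masses are not known exactly. Their poses are not given: they have to be found in the camera images.
- tray_in (a point): Centre of the inner floor of the loose black plastic tray (0.7 kg, outside 290 x 140 x 18 mm, walls 5 mm, inside 280 x 130 mm, inner floor 5 mm above the bench). x runs along its long side, y across, z up. It may slide if pushed.
- base: Fixed burn-in base: aluminium plate 280 (x) x 130 (y) x 10 mm, origin at the centre of its underside, x along the row of three nests (85 mm apart). Each nest is a black contact block 50 x 50 mm, top 22 mm above the bench, with two upright steel locating pins of 6 mm diameter at (+20, +36) and (-20, -36) mm in (x, y) from the nest's centre, tips 45 mm above the bench.
- handle (a joint): Rotary handle on top of the isolator, rad: 0 = ON (its marked nose points to the white line, the isolator's own +y side), 1.571 = OFF (nose to the white dot, the isolator's own -x side); grows counter-clockwise seen from above. A spring cam (about 0.25 N m) holds it against a stop at either end; past half way it snaps on to the other end by itself. It starts ON.
- handle_grip (a point): Centre of the black bar grip of the isolator handle, on its turning axis, which is upright. The bar is 76 mm long (its own x; it reaches 42 mm from the axis at the marked nose on its -x side, 34 mm at the other end), 16 mm thick (y), its top 108 mm above the bench, this point 92 mm. Under it a disc of 48 mm diameter, top 64 mm above the bench, on a fixed grey housing 100 x 100 x 58 mm.
- bolt (a joint): Earth-terminal bolt, rad, turned by the wrench that stays on it: grows as it is tightened, clockwise seen from above; starts 0 to 0.45, runs down against steady drag (0.5 N m) and is seated hard at 0.9.
- wrench (a joint): Break-over of the click wrench: angle of its handle against the bolt, rad, clockwise from above. 0 until the bolt is seated and the torque passes about 1.1 N m (8 N at the grip's middle); it then gives way: past about 0.13 it jumps on by itself to about 0.29 (the click) and stays there; pushing further it stiffens again, which over-tightens. It does not go back unless the handle is turned the other way.
- wrench_grip (a point): Middle of the wrench's black round grip, 140 mm from the bolt axis, 63 mm above the bench. The grip is a level bar of 20 mm diameter, 95 to 180 mm from the axis; between it and the head runs a steel shank of 12 mm diameter. Its own -x points away from the bolt along the bar, z up. The bar's direction turns by minus (bolt + wrench) rad about z.
- wrench_axis (a point): Point on the upright axis of bolt and wrench, at the height of the bar's centreline. The wrench head round it is 38 mm in diameter, top 79 mm above the bench; under it a fixed terminal block 90 x 90 x 30 mm with a copper bar on it, top 38 mm.
- spool: Bystander: solder spool, 60 mm diameter, 48 mm high, origin under its centre. Leave alone.
- tin: Bystander: flat blue tin, 68 mm diameter, 24 mm high, origin under its centre. Leave alone.
- mug: Bystander: white mug, 76 mm diameter, 85 mm high, origin under its centre. Leave alone.
- board1_mid (a point): Board 1: brown circuit board 60 (x) x 95 (y) x 5 mm, 120 g (about), with a finned aluminium heatsink block standing on its middle, 40 (x) x 24 (y) x 46 mm high, to be gripped across its 24 mm (y). This point is the heatsink's centre, 28 mm above the board's underside and 23 mm above its upper face. Holes of 8 mm take the pins; beside the middle of the heatsink's two long faces the board is bare for 20 mm. None if absent.
- nest1 (a point): Centre of the top of nest 1 of the base, where board 1's underside rests (22 mm above the bench). The pins stand 23 mm higher than this, so a board is clear once raised 25 mm. Axes as the base.
- board2_mid (a point): Board 2: brown circuit board 60 (x) x 95 (y) x 5 mm, 120 g (about), with a finned aluminium heatsink block standing on its middle, 40 (x) x 24 (y) x 46 mm high, to be gripped across its 24 mm (y). This point is the heatsink's centre, 28 mm above the board's underside and 23 mm above its upper face. Holes of 8 mm take the pins; beside the middle of the heatsink's two long faces the board is bare for 20 mm. None if absent.
- nest2 (a point): Centre of the top of nest 2 of the base, where board 2's underside rests (22 mm above the bench). The pins stand 23 mm higher than this, so a board is clear once raised 25 mm. Axes as the base.
- board3_mid (a point): Board 3: brown circuit board 60 (x) x 95 (y) x 5 mm, 120 g (about), with a finned aluminium heatsink block standing on its middle, 40 (x) x 24 (y) x 46 mm high, to be gripped across its 24 mm (y). This point is the heatsink's centre, 28 mm above the board's underside and 23 mm above its upper face. Holes of 8 mm take the pins; beside the middle of the heatsink's two long faces the board is bare for 20 mm. None if absent.
- nest3 (a point): Centre of the top of nest 3 of the base, where board 3's underside rests (22 mm above the bench). The pins stand 23 mm higher than this, so a board is clear once raised 25 mm. Axes as the base.
Not all that is in view belongs to the job. Leave any green or purple look-alike of the part that bears board2_mid alone. What is shaped like the part that bears handle but green is not meant.

How it is judged:
By the outcome, as a careful person would: the job done as asked, in the order asked, and still so for the second after the job is handed in, with the robot touching nothing.
Of board1, board2, board3 only 2 to 3 are there at a start; the rules pass over those that are not, and their reading is None.
At some moment in a run one of tray may be knocked a few centimetres aside while the robot is not near it.
Once in a run the grip may slacken for a moment while it holds something.
It also fails if it takes over 210 s, if anything falls off the work surface, if the arm or the gripper's body presses on something with over 40 N, if the wrist force passes 120 N, or if a joint passes its speed limit or range.

### The arm

A 6-joint arm with a two-finger parallel gripper is mounted at the origin on the work surface. World frame = base frame: x ahead of the robot, y to its left, z up, the work surface at z = 0. Lengths are in m, angles in degrees, forces in N, time in s.
With the tool pointing down it reaches from about 0.375 to 0.9 m from the base axis. Payload 3.1 kg.
Tool frame: the origin (TCP) lies midway between the tips of the shut fingers; the grasp point (between the pads) lies 19 mm behind it; x points along the fingers, z is the direction in which the jaws open and shut, and the axes are right-handed (so a half turn about x gives the same grasp; the last joint's range is limited). The gripper opens to 87 mm and grips with 3 to 60 N. Pads are 19 mm wide; open, the fingers measure 117 mm over their backs; the gripper's body (75 mm by 190 mm) begins 51 mm behind the grasp point.
Start: joints at [62.137, 30.224, 82.088, -0, 67.689, -10.227], TCP at [0.189, 0.596, 0.223] pointing down, gripper open.
Joint ranges: [-176.69, 176.69], [-43.24, 126.21], [12.49, 139.97], [-82, 262], [0, 151.66], [-163.58, 163.58]. Speed limits (degrees/s): [159.86, 159.86, 180, 180, 180, 180].

### API

Orientations are given as a 3x3 rotation matrix whose columns are the frame's x, y, z axes.
In Python, from rig import * gives the robot as it stands.
- The arm moves only by the tool play_rows, never from a script. Its argument "rows" is a list that holds one entry, the list of rows, each a list of 7 numbers: the shift along the tool's x, y, z in m, then the turn, a rotation vector about the tool's x, y, z in degrees, then the finger opening in m, from 0 to 0.087. A call has 1 to 12 rows; each row is the pose to reach, as a shift and turn from the pose commanded when the call began, along the tool's axes at that moment; what a row does not reach only later rows make up. A row lasts 1/10 s, in which the tool goes at most 50 mm and 8.59 degrees, less where a joint would pass 70% of its speed; a pose out of reach is approached as far as the arm can. A call with a gripper value outside its range is refused whole. The fingers move at their own pace and stop on an object; the grip force is fixed at half the most. Time passes only in rows, so rows that repeat a pose let the fingers close. It gives the time, the measured TCP pose, the force and the opening at its end, in the units of the state.
- read_state(): the state, without advancing time (a new reading comes with each control period).
- capture(name): name is "side" or "top"; returns a dict with "pixels" (400x640x3 uint8, red, green, blue), "intrinsics" (3x3 intrinsics, pixels), "k1" (the pictures are not rectified: a ray, as slopes to the right and down, at radius r is drawn at 1 + k1 r^2 times it, then the intrinsics apply), "rvec" (rotation vector, rad) and "tvec" (3), from world to camera coordinates, as OpenCV has them. Camera axes: x right, y down, z forward; pixel columns grow to the right and rows downward; lengths in m; the calibration is good to about 2 mm. A picture is of the moment at which its call begins. There is no depth.
- hand_in(): hands the job in, once; it reports no verdict.
Trained networks look in the newest picture that a camera, given by its name, has taken for a name from the list of things; names that differ only in an ending like _2 or _b are one class to them, and where a whole thing is asked for, a point or a joint stands for the part that bears it (a point fixed in the world has none). Each returns a list of dicts, best first, with "p" (0 to 1); they miss things now and then, are a little off and sometimes report something else, mostly with a low value. They report only what shows in the picture. A call takes as long as a camera call. They do not tell look-alikes from the thing itself.
- trace(camera, target): "mask" (400x640 bool, what is visible of it) and "at" ([column, row] in pixels, amid what is visible of it).
The state is a dict: "time_s": time; "joint_positions": joint angles; "qvel": joint speeds; "tau": joint torques, N m; "position": TCP position; "tcp_rot": TCP orientation; "force": force on the tool from outside, world axes, zero at the start; "moment": the same for the moment, N m; "opening": opening from 0.0 (shut) to 1.0 (fully open).
Only numpy, scipy, OpenCV 4.12 (cv2) and the standard library are available. Lean on these libraries where they do the work, as an engineer would, in place of code of your own. Each camera call takes 0.05 s, during which the arm holds its last target.

## Working session

There is one attempt and no reset: what is moved stays moved. The work goes in short steps, Python scripts to look and compute and a tool call to move; the robot and the scene stay as the last step left them, time stands still between calls to the robot, and variables do not carry over. Pictures are saved under pics/ and viewed, and the job is handed in when it is done.

Besides the shell and the picture viewer there is one more tool, called after "Request:" as a command line: name --argument value ..., lists and objects as JSON in quotes. play_rows: Moves the arm, as the interface text tells. Its arguments: {"type":"object","properties":{"rows":{"type":"array"}},"required":["rows"]}

```bash
ls; mkdir -p pics
python3 - <<'E'
from rig import *
import cv2, numpy as np
s=read_state(); print({k:np.round(v,3).tolist() for k,v in s.items()})
for n in ("side","top"):
    c=capture(n); cv2.imwrite(f"pics/{n}0.png",c["pixels"][:,:,::-1]); print(n,c["intrinsics"],c["k1"],c["rvec"],c["tvec"])
E
```

```text
pics
{'time_s': 0.0, 'joint_positions': [62.136, 30.279, 82.156, 0.0, 67.687, -10.228], 'qvel': [-0.004, 0.059, -0.024, 0.0, 0.015, -0.016], 'tau': [0.001, -44.004, -17.659, 0.063, 0.058, -0.0], 'position': [0.189, 0.595, 0.222], 'tcp_rot': [[-0.001, -0.953, 0.303], [-0.002, 0.303, 0.953], [-1.0, 0.0, -0.002]], 'force': [0.622, 0.854, -0.407], 'moment': [0.016, -0.03, 0.004], 'opening': 1.003}
side [[472.50372957   0.         328.53424779]
 [  0.         472.50372957 207.00234347]
 [  0.           0.           1.        ]] -0.038331691216560215 [ 0.06423982 -2.90725069  1.17274913] [0.5131772  0.06158704 1.33754864]
top [[437.05042901   0.         314.53792446]
 [  0.         437.05042901 197.05237988]
 [  0.           0.           1.        ]] 0.02612576682217977 [ 2.17964002 -2.13198522  0.10454663] [0.00338755 0.55572298 1.26801694]
```

View pics/side0.png

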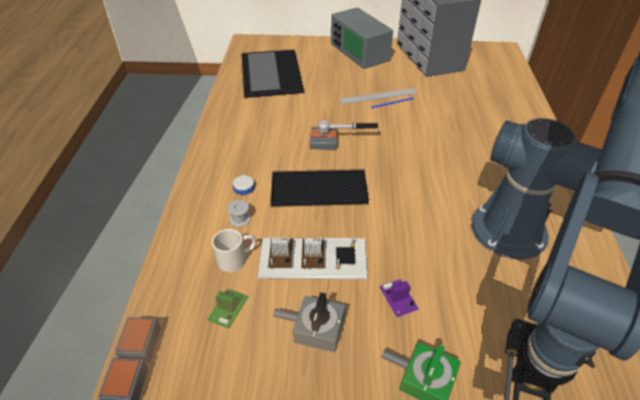

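View pics/top0.png

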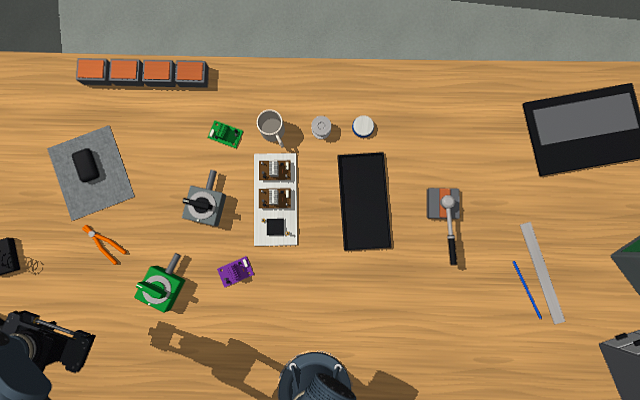

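```bash
cat > h.py <<'E'
from rig import *
import cv2, numpy as np
def cam(c):
    R=cv2.Rodrigues(np.array(c["rvec"],float))[0]; return np.array(c["intrinsics"]),float(c["k1"]),R,np.array(c["tvec"],float).ravel()
def proj(c,P):
    K,k,R,t=cam(c); p,_=cv2.projectPoints(np.atleast_2d(np.array(P,float)),np.array(c["rvec"],float),t,K,np.array([k,0,0,0.])); return p[:,0]
def back(c,uv,z):
    K,k,R,t=cam(c); n=cv2.undistortPoints(np.atleast_2d(np.array(uv,float))[:,None],K,np.array([k,0,0,0.]))[:,0]
    d=np.c_[n,np.ones(len(n))]@R; o=-R.T@t
    return o+d*((z-o[2])/d[:,2])[:,None]
def crop(c,name,u,v,w,h,s,pts=None):
    im=c["pixels"][:,:,::-1].copy()
    x0,y0=int(u-w/2),int(v-h/2); x0=max(x0,0);y0=max(y0,0)
    o=cv2.resize(im[y0:y0+h,x0:x0+w],None,fx=s,fy=s,interpolation=cv2.INTER_CUBIC)
    if pts is not None:
        for p in pts: cv2.circle(o,(int((p[0]-x0+.5)*s),int((p[1]-y0+.5)*s)),2,(255,0,255),-1)
    cv2.imwrite(f"pics/{name}.png",o)
E
python3 - <<'E'
from h import *
t=read_state()
cs={n:capture(n) for n in("top","side")}
zs=dict(tray_in=.01,base=.01,handle=.1,bolt=.063,wrench=.063,wrench_grip=.063,wrench_axis=.079,handle_grip=.1,board1_mid=.05,board2_mid=.05,board3_mid=.05,mug=.085,spool=.048,tin=.024)
for k,z in zs.items():
    for n in cs:
        for d in trace(n,k)[:4]:
            print(k,n,round(d["p"],2),np.round(d["at"],1),d["mask"].sum(),np.round(back(cs[n],d["at"],z)[0],3))
crop(cs["top"],"c1",240,200,140,130,5)
crop(cs["top"],"c2",450,225,100,100,6)
E
```

```text
tray_in top 0.96 [366.  200.5] 4499 [ 0.551 -0.139  0.01 ]
tray_in side 0.55 [318.6 188.8] 3547 [ 0.549 -0.125  0.01 ]
base top 0.82 [276.2 215.4] 2526 [0.5  0.13 0.01]
base top 0.53 [199.1 204.8] 302 [0.527 0.364 0.01 ]
base top 0.28 [447.  224.9] 577 [ 0.483 -0.381  0.01 ]
base side 0.97 [329.3 261.9] 2894 [0.506 0.149 0.01 ]
handle top 0.55 [153.4 286.9] 349 [0.289 0.452 0.1  ]
handle top 0.53 [199.8 205. ] 310 [0.518 0.337 0.1  ]
handle side 0.95 [433.1 366.6] 601 [0.285 0.471 0.1  ]
handle side 0.92 [318.  314.3] 407 [0.523 0.361 0.1  ]
bolt top 0.81 [452.3 228.1] 510 [ 0.471 -0.38   0.063]
bolt side 0.56 [343.3 126.4] 361 [ 0.48  -0.371  0.063]
bolt side 0.51 [345.1 126.1] 365 [ 0.474 -0.373  0.063]
wrench top 0.94 [448.  230.4] 508 [ 0.464 -0.368  0.063]
wrench top 0.56 [199.  205.1] 329 [0.521 0.35  0.063]
wrench side 0.67 [342.7 123.8] 352 [ 0.483 -0.386  0.063]
wrench_grip top 0.97 [448.1 219.5] 410 [ 0.495 -0.369  0.063]
wrench_grip side 0.54 [344.9 126.7] 361 [ 0.475 -0.37   0.063]
wrench_axis side 0.61 [349.5 126.9] 392 [ 0.46  -0.348  0.079]
handle_grip top 0.83 [198.3 
[... 715 characters left out ...]
10.1] 931 [0.734 0.33  0.05 ]
board2_mid side 0.56 [401.7 297.7] 927 [0.33  0.277 0.05 ]
board2_mid side 0.3 [243.3 187. ] 368 [ 0.766 -0.08   0.05 ]
board3_mid top 0.74 [274.9 174.6] 581 [0.618 0.134 0.05 ]
board3_mid side 0.64 [237.3 212.1] 464 [0.766 0.02  0.05 ]
board3_mid side 0.63 [279.8 251.7] 693 [0.633 0.153 0.05 ]
mug top 0.88 [270.2 125.3] 723 [0.756 0.148 0.085]
mug side 0.86 [230.9 246.5] 1236 [0.751 0.17  0.085]
mug side 0.69 [318.  315.3] 486 [0.523 0.355 0.085]
spool top 0.57 [319.1 129.4] 413 [0.757 0.006 0.048]
spool side 0.32 [341.6 127.7] 359 [ 0.486 -0.384  0.048]
tin top 0.68 [362.5 125.9] 382 [ 0.777 -0.125  0.024]
tin side 0.54 [245.1 186.6] 361 [ 0.768 -0.109  0.024]
```

```bash
ls pics
python3 - <<'E'
from h import *
print(read_state()["time_s"])
E
```

```text
c1.png
c2.png
side0.png
top0.png
1.6
```

View crops.

View pics/c1.png

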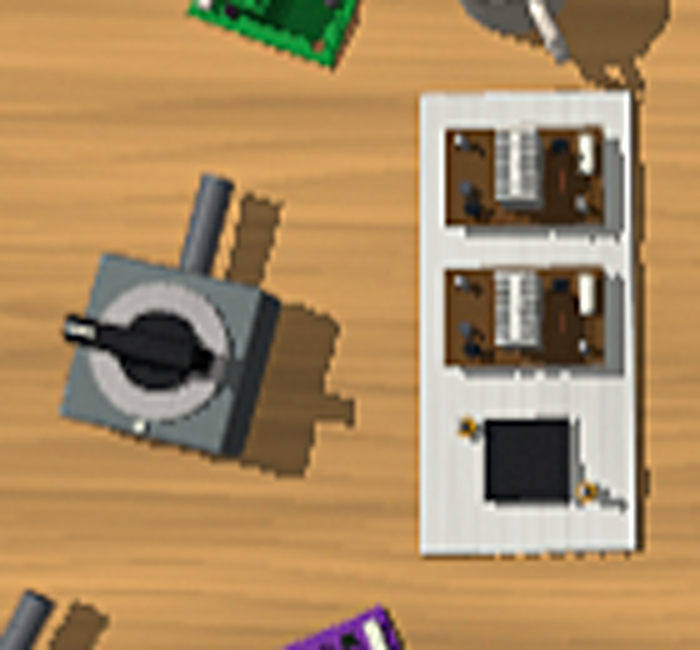

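View pics/c2.png

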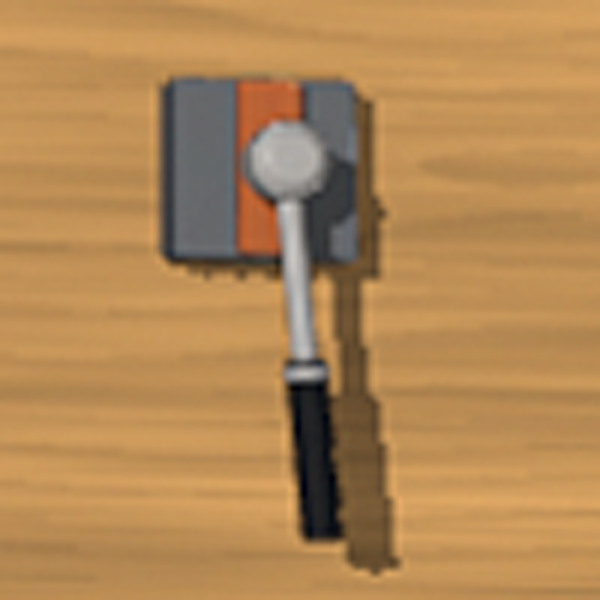

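```bash
cat >> h.py <<'E'
def rect(c,mask,z):
    m=mask.astype(np.uint8); n,l,st,_=cv2.connectedComponentsWithStats(m); i=1+np.argmax(st[1:,4]); m=(l==i).astype(np.uint8)
    ct=max(cv2.findContours(m,cv2.RETR_EXTERNAL,cv2.CHAIN_APPROX_NONE)[0],key=len)[:,0].astype(float)
    P=back(c,ct,z)[:,:2]
    r=cv2.minAreaRect((P*1000).astype(np.float32)); return np.round(r[0],1),np.round(r[1],1),round(r[2],2)
E
python3 - <<'E'
from h import *
c=capture("top"); im=c["pixels"].astype(int)
mx=im.max(2); mn=im.min(2)
m=(mx<60); mm=np.zeros_like(m); mm[145:260,330:400]=m[145:260,330:400]
print("tray rim", rect(c,mm,.018), "floor..", rect(c,mm,0))
print("trace", rect(c,trace("top","tray_in")[0]["mask"],.018))
w=(mn>150); ww=np.zeros_like(w); ww[145:255,245:305]=w[145:255,245:305]
print("base", rect(c,ww,.010), ww.sum())
s=capture("side"); im=s["pixels"].astype(int); mx=im.max(2); mn=im.min(2)
m=(mx<60); mm=np.zeros_like(m); mm[160:215,260:380]=m[160:215,260:380]
print("tray rim side", rect(s,mm,.018))
w=(mn>150); ww=np.zeros_like(w); ww[230:285,255:370]=w[230:285,255:370]
print("base side", rect(s,ww,.010))
crop(s,"c3",320,325,130,110,6); crop(s,"c4",345,130,110,80,7); crop(s,"c5",315,255,130,80,6)
E
```

```text
tray rim (array([ 549.8, -131.6]), array([287.2, 140.3]), 4.87) floor.. (array([ 551.8, -133.3]), array([291.2, 142.2]), 4.87)
trace (array([ 550.4, -132.3]), array([291.7, 143.1]), 4.93)
base (array([551.3, 135.5]), array([280.4, 127.2]), 2.2) 2174
tray rim side (array([ 547.8, -125. ]), array([282.1, 143.5]), 4.75)
base side (array([550.4, 135.9]), array([279.4, 133.2]), 2.71)
```

View pics/c3.png

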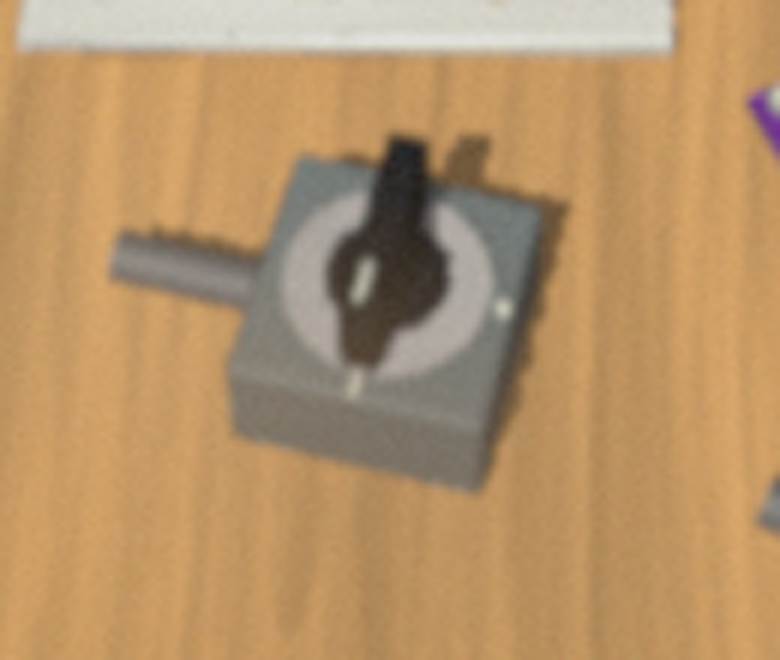

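View pics/c4.png

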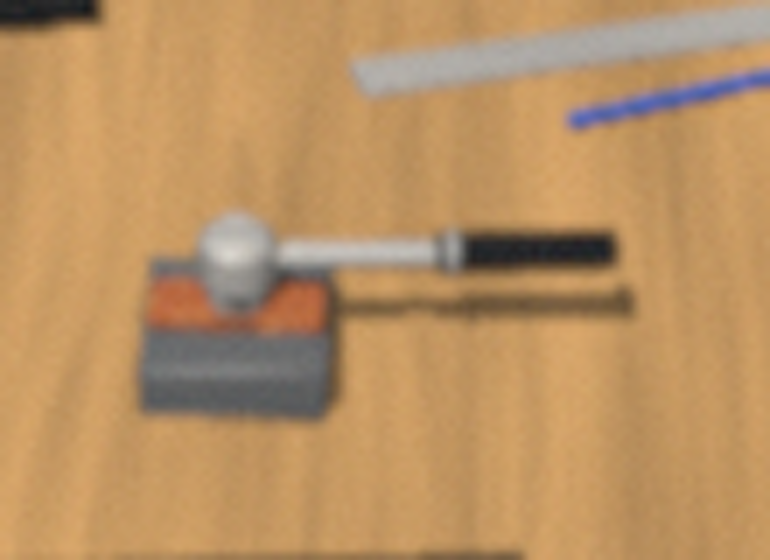

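View pics/c5.png

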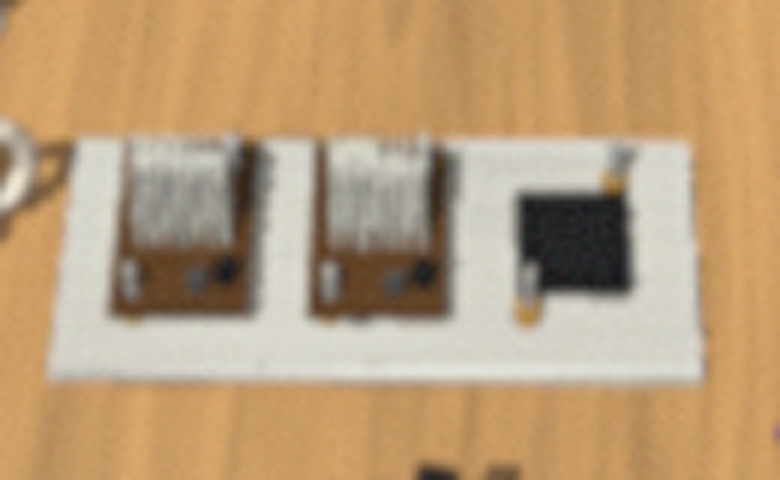

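```bash
cat >> h.py <<'E'
def T(x,y,yaw):
    a=np.radians(yaw); return np.array([[np.cos(a),-np.sin(a),x],[np.sin(a),np.cos(a),y]])
def place(P,x,y,yaw):
    P=np.atleast_2d(np.array(P,float)); M=T(x,y,yaw); return np.c_[P[:,:2]@M[:,:2].T+M[:,2],P[:,2]]
def box(w,h,z,cx=0,cy=0): return [[cx-w/2,cy-h/2,z],[cx+w/2,cy-h/2,z],[cx+w/2,cy+h/2,z],[cx-w/2,cy+h/2,z]]
def circ(r,z,n=24): return [[r*np.cos(a),r*np.sin(a),z] for a in np.linspace(0,2*np.pi,n,endpoint=False)]
def overlay(c,name,polys,u,v,w,h,s,cols=((255,0,255),(255,255,0),(0,255,0),(0,0,255))):
    im=c["pixels"][:,:,::-1]; x0,y0=max(int(u-w/2),0),max(int(v-h/2),0)
    o=cv2.resize(im[y0:y0+h,x0:x0+w],None,fx=s,fy=s,interpolation=cv2.INTER_CUBIC)
    for i,p in enumerate(polys):
        q=((proj(c,p)-[x0,y0]+.5)*s).round().astype(np.int32)
        cv2.polylines(o,[q],True,cols[i%len(cols)],1,cv2.LINE_AA)
    cv2.imwrite(f"pics/{name}.png",o)
E
cat > ov.py <<'E'
from h import *
t=capture("top"); s=capture("side")
print("ring", back(t,[202,205.4],.06))
iso=(.523,.341,-14)
I=[place(p,*iso) for p in (box(.1,.1,.058),circ(.024,.064),[[-.008,.042,.108],[.008,.042,.108],[.008,-.034,.108],[-.008,-.034,.108]],[[-.04,0,.06],[-.05,0,.058]])]
base=(.551,.1358,2.3)
B=[place(box(.28,.13,.01),*base)]+[place(box(.05,.05,.022,-.085),*base)]+[place(box(.06,.095,.027,k),*base) for k in (0,.085)]+[place(box(.04,.024,.073,k),*base) for k in (0,.085)]
tr=(.550,-.130,4.9)
Tt=[place(box(.29,.14,.018),*tr),place(box(.28,.13,.005),*tr)]
W=back(t,np.array([[285,160],[322,540]])/6+[400,175]-.5,.063); print("head,end",W)
wx=(.56,-.362,0)
overlay(t,"o1",I+B,240,200,140,130,5); overlay(s,"o2",I+B,315,285,140,130,5)
overlay(t,"o3",Tt,365,200,120,110,5); overlay(s,"o4",Tt,318,188,120,60,6)
E
python3 ov.py
```

```text
ring [[0.52090605 0.34172471 0.06      ]]
head,end [[ 0.54814259 -0.36629099  0.063     ]
 [ 0.36832683 -0.38136719  0.063     ]]
```

View pics/o1.png

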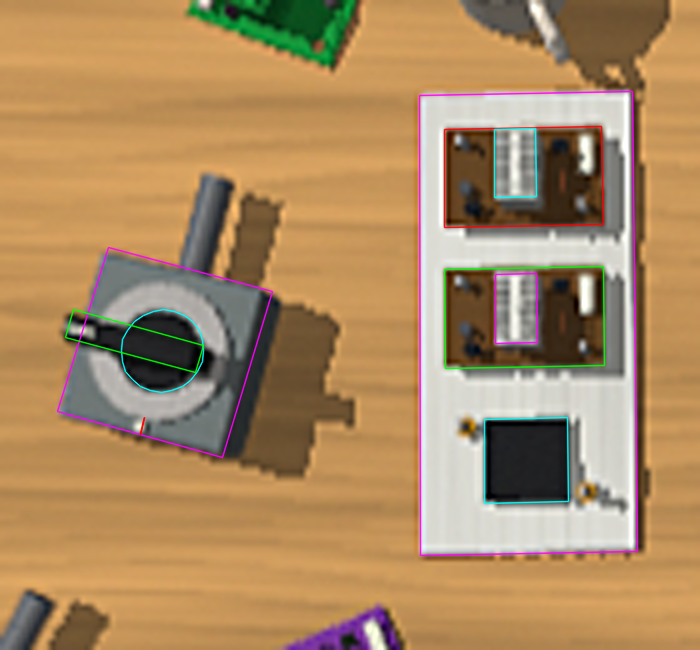

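View pics/o2.png

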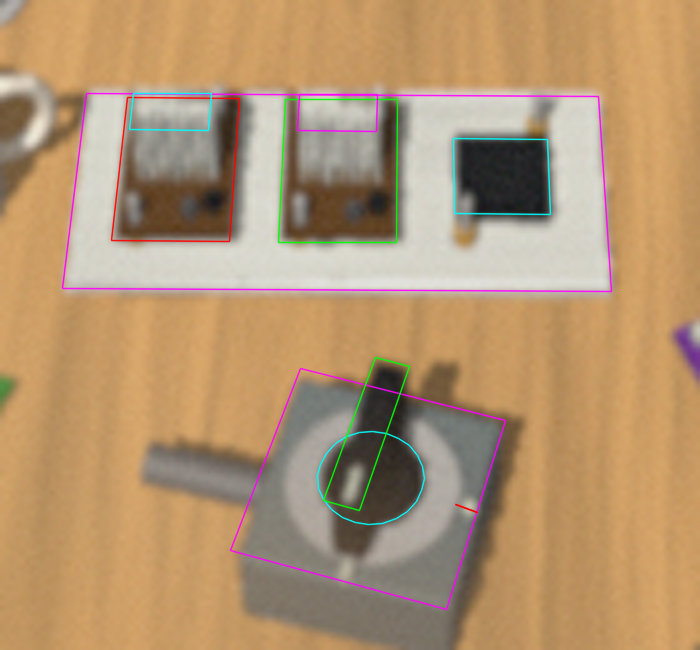

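View pics/o3.png

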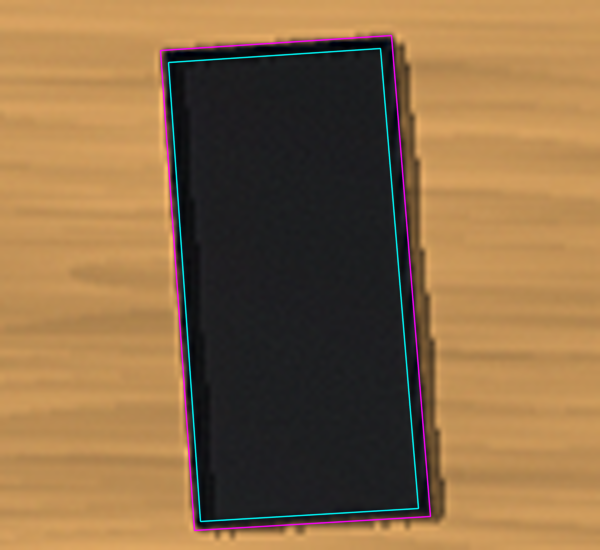

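View pics/o4.png

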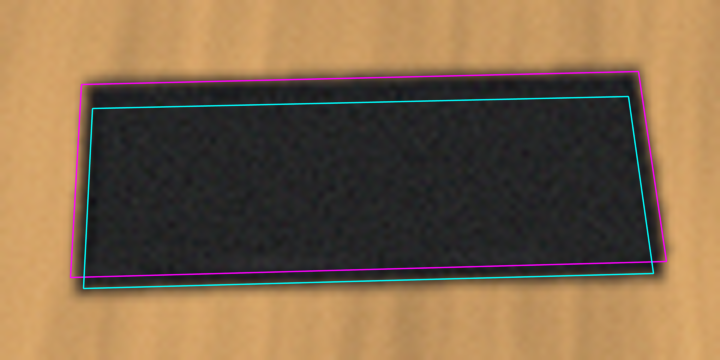

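```bash
cat >> h.py <<'E'
from scipy.spatial.transform import Rotation as Ro
def Rt(zang):
    a=np.radians(zang); x=np.array([0,0,-1.]); z=np.array([np.cos(a),np.sin(a),0]); return np.c_[x,np.cross(z,x),z]
def go(x,y,z,zang,s=None):
    s=s or read_state(); R=np.array(s["tcp_rot"]); d=R.T@(np.array([x,y,z])-s["position"]); r=Ro.from_matrix(R.T@Rt(zang)).as_rotvec(degrees=True)
    print("t",round(s["time_s"],2),"shift",np.round(d,4),"turn",np.round(r,2),"pos",np.round(s["position"],4),"zang",round(np.degrees(np.arctan2(R[1,2],R[0,2])),2),"F",np.round(s["force"],2),"op",round(s["opening"],3))
E
python3 - <<'E'
from h import *
go(.5205,.3415,.16,-12.7)
E
```

```text
t 1.85 shift [ 0.0625 -0.3926 -0.1418] turn [85.07 -0.    0.  ] pos [0.1893 0.5956 0.2225] zang 72.37 F [0.76 0.46 1.13] op 1.0
```

Isolator candidates: the grey one at top-picture (202,205) and the green one at (160,288). The grey one with the black handle fits, and the green is excluded. Crop c1 confirms this: its nose points left to the white line, with the dot below. Boards: brown at (276,169) and (276,198). The green (225,134) and purple (236,270) look-alikes are left alone, and the third nest is empty.

Request:
play_rows --rows '[[[0.03,-0.3926,-0.1418,85,0,0,0.06],[0.03,-0.3926,-0.1418,85,0,0,0.06],[0.03,-0.3926,-0.1418,85,0,0,0.06],[0.03,-0.3926,-0.1418,85,0,0,0.06],[0.03,-0.3926,-0.1418,85,0,0,0.06],[0.03,-0.3926,-0.1418,85,0,0,0.06],[0.03,-0.3926,-0.1418,85,0,0,0.06],[0.03,-0.3926,-0.1418,85,0,0,0.06],[0.03,-0.3926,-0.1418,85,0,0,0.06],[0.0625,-0.3926,-0.1418,85,0,0,0.06],[0.0625,-0.3926,-0.1418,85,0,0,0.06],[0.0625,-0.3926,-0.1418,85,0,0,0.06]]]'

```text
time_s: 3.05
position: [0.5197, 0.3413, 0.1596]
tcp_rot: [[-0.002, 0.216, 0.976], [-0.001, 0.976, -0.216], [-1.0, -0.001, -0.002]]
force: [-0.2, -0.0, -0.8]
opening: 0.691
```

Run:
```python
from h import *
go(.5205,.3415,.079,-12.7)
c=capture("side"); crop(c,"s1",320,310,200,140,4)
```

```text
t 3.05 shift [0.0806 0.0004 0.0009] turn [ 0.23 -0.12  0.08] pos [0.5197 0.3413 0.1596] zang -12.47 F [-0.24 -0.03 -0.78] op 0.691
```

View pics/s1.png

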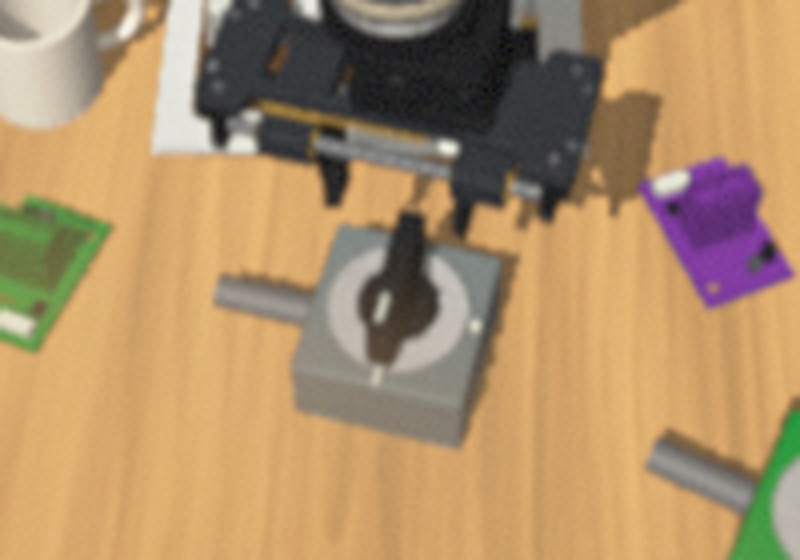

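Request:
play_rows --rows '[[[0.04,0.0004,0.0009,0.2,0,0,0.06],[0.08,0.0004,0.0009,0.2,0,0,0.06],[0.08,0.0004,0.0009,0.2,0,0,0.06],[0.08,0.0004,0.0009,0.2,0,0,0.0],[0.08,0.0004,0.0009,0.2,0,0,0.0],[0.08,0.0004,0.0009,0.2,0,0,0.0],[0.08,0.0004,0.0009,0.2,0,0,0.0],[0.08,0.0004,0.0009,0.2,0,0,0.0],[0.08,0.0004,0.0009,0.2,0,0,0.0]]]'

```text
time_s: 4.0
position: [0.5217, 0.3418, 0.0806]
tcp_rot: [[0.001, 0.222, 0.975], [0.0, 0.975, -0.222], [-1.0, 0.001, 0.001]]
force: [-0.3, -0.4, 0.9]
opening: 0.228
```

Run:
```python
from h import *
go(.5205,.3415,.079,77.3)
```

```text
t 4.0 shift [ 0.0016 -0.0006 -0.0011] turn [-9.013e+01  6.000e-02  1.000e-02] pos [0.5217 0.3418 0.0806] zang -12.83 F [-0.29 -0.45  0.87] op 0.228
```

Request:
play_rows --rows '[[[0,0,0,0,0,0,0.0],[0,0,0,0,0,0,0.0],[0,0,0,0,0,0,0.0]]]'

```text
time_s: 4.3
position: [0.5217, 0.3417, 0.0804]
tcp_rot: [[0.001, 0.221, 0.975], [-0.0, 0.975, -0.221], [-1.0, -0.0, 0.001]]
force: [-0.9, -0.1, 3.0]
opening: 0.184
```

Request:
play_rows --rows '[[[0,0,0,-8,0,0,0],[0,0,0,-16,0,0,0],[0,0,0,-24,0,0,0],[0,0,0,-32,0,0,0],[0,0,0,-40,0,0,0],[0,0,0,-46,0,0,0],[0,0,0,-46,0,0,0]]]'

```text
time_s: 5.0
position: [0.5209, 0.3416, 0.0804]
tcp_rot: [[-0.001, -0.547, 0.837], [-0.0, 0.837, 0.547], [-1.0, 0.0, -0.001]]
force: [-2.8, 0.0, 4.3]
opening: 0.18
```

Request:
play_rows --rows '[[[0,0,0,-8,0,0,0],[0,0,0,-16,0,0,0],[0,0,0,-24,0,0,0],[0,0,0,-32,0,0,0],[0,0,0,-38,0,0,0],[0,0,0,-42,0,0,0],[0,0,0,-44,0,0,0],[0,0,0,-44,0,0,0]]]'

```text
time_s: 5.8
position: [0.5204, 0.341, 0.0795]
tcp_rot: [[-0.003, -0.975, 0.224], [-0.002, 0.224, 0.975], [-1.0, 0.002, -0.002]]
force: [-1.5, -2.4, 1.4]
opening: 0.182
```

Run:
```python
from h import *
s=read_state();print(s["moment"],s["force"])
go(.5205,.3415,.16,77.3)
```

```text
[-0.37195326  0.29111071  0.1098243 ] [-1.48286361 -2.43539591  1.44849685]
t 5.8 shift [-0.0805  0.0002  0.0004] turn [-0.25 -0.12 -0.12] pos [0.5204 0.341  0.0795] zang 77.05 F [-1.48 -2.44  1.45] op 0.182
```

Release and rise, then look.

Request:
play_rows --rows '[[[0,0,0,0,0,0,0.06],[0,0,0,0,0,0,0.06],[0,0,0,0,0,0,0.06],[0,0,0,0,0,0,0.06],[-0.04,0,0,0,0,0,0.06],[-0.08,0,0,0,0,0,0.06],[-0.12,0,0,0,0,0,0.06],[-0.12,0,0,0,0,0,0.06]]]'

```text
time_s: 6.6
position: [0.5255, 0.3437, 0.2066]
tcp_rot: [[0.013, -0.975, 0.222], [0.006, 0.222, 0.975], [-1.0, -0.011, 0.008]]
force: [0.7, -1.0, 0.1]
opening: 0.682
```

Run:
```python
from h import *
go(.4,-.45,.20,90)
c=capture("side"); crop(c,"s2",320,310,200,140,4)
c=capture("top"); crop(c,"t2",320,200,360,200,2)
```

```text
t 6.6 shift [ 6.000e-04 -5.410e-02 -8.017e-01] turn [-12.85   0.4    0.68] pos [0.5255 0.3437 0.2066] zang 77.15 F [ 0.74 -1.02  0.12] op 0.682
```

View pics/s2.png

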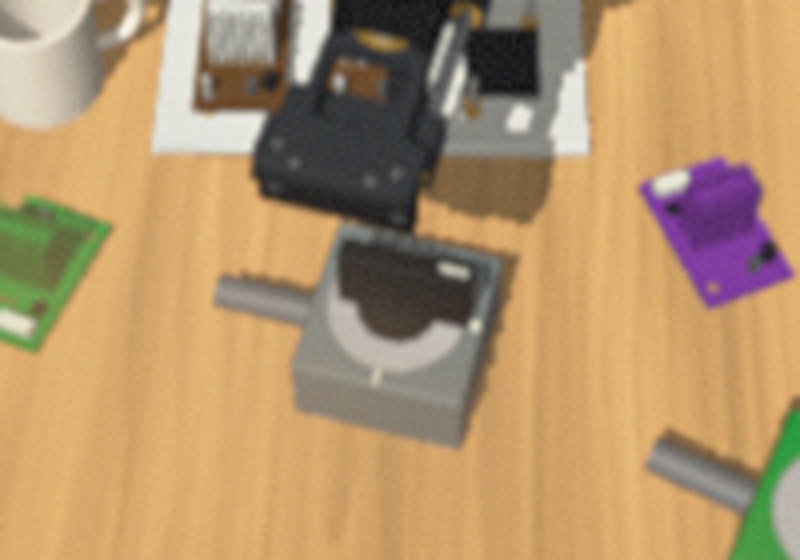

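View pics/t2.png

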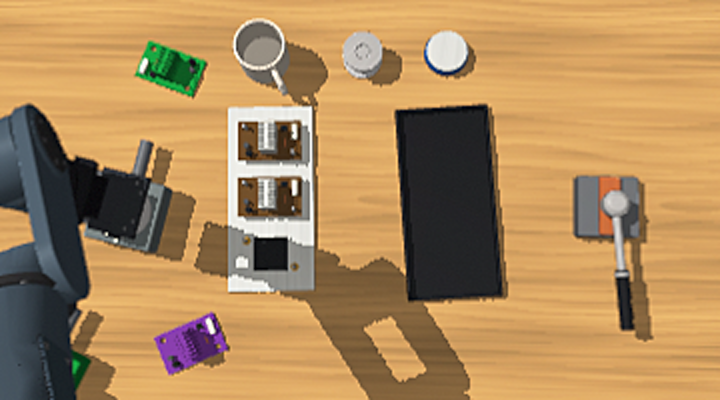

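Run:
```python
from h import *
go(.636,.1392,.13,92.3)
```

```text
t 6.7 shift [ 0.0714 -0.1561 -0.1726] turn [-15.14   0.08   0.14] pos [0.522  0.3421 0.2013] zang 77.16 F [ 0.53 -0.1  -0.56] op 0.686
```

Request:
play_rows --rows '[[[0.02,-0.04,-0.043,-4,0,0,0.035],[0.04,-0.08,-0.086,-8,0,0,0.035],[0.0714,-0.12,-0.129,-12,0,0,0.035],[0.0714,-0.1561,-0.1726,-15.1,0,0,0.035],[0.0714,-0.1561,-0.1726,-15.1,0,0,0.035],[0.0714,-0.1561,-0.1726,-15.1,0,0,0.035],[0.0714,-0.1561,-0.1726,-15.1,0,0,0.035],[0.0714,-0.1561,-0.1726,-15.1,0,0,0.035]]]'

```text
time_s: 7.5
position: [0.6338, 0.1396, 0.1274]
tcp_rot: [[-0.003, -0.999, -0.04], [0.0, -0.04, 0.999], [-1.0, 0.003, 0.001]]
force: [-1.0, -0.0, -0.4]
opening: 0.404
```

Run:
```python
from h import *
go(.636,.1392,.036,92.3)
c=capture("side"); crop(c,"s3",300,240,160,120,5)
c=capture("top"); crop(c,"t3",280,180,120,100,5)
```

```text
t 7.5 shift [ 0.0914 -0.0025 -0.0006] turn [-0.01  0.03 -0.18] pos [0.6338 0.1396 0.1274] zang 92.29 F [-1.04 -0.02 -0.43] op 0.404
```

View pics/s3.png

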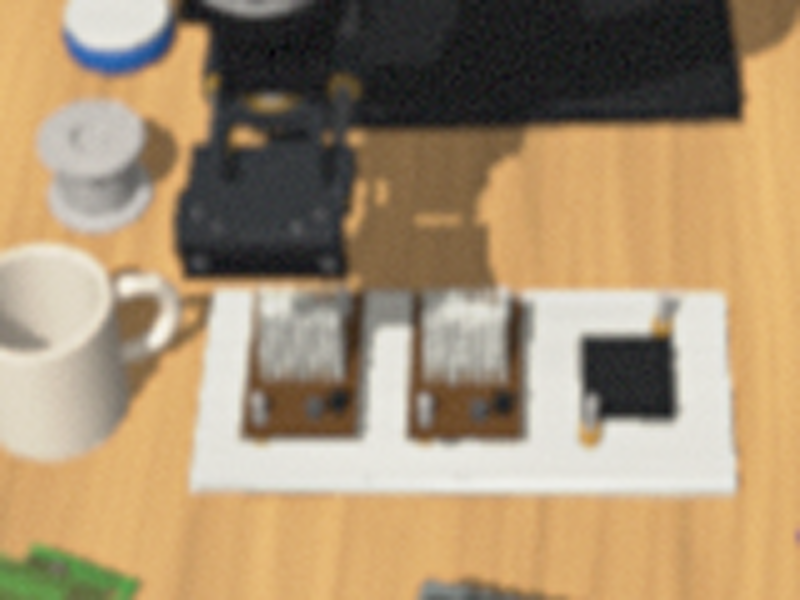

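View pics/t3.png

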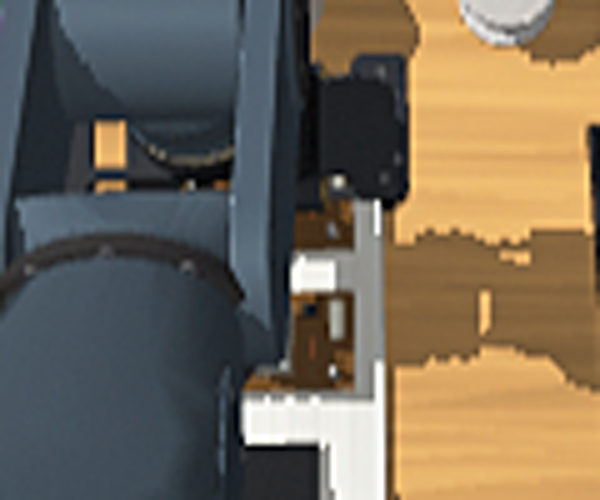

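Request:
play_rows --rows '[[[0.02,-0.0025,-0.0006,0,0,0,0.035],[0.04,-0.0025,-0.0006,0,0,0,0.035],[0.05,-0.0025,-0.0006,0,0,0,0.035],[0.06,-0.0025,-0.0006,0,0,0,0.035],[0.065,-0.0025,-0.0006,0,0,0,0.035],[0.065,-0.0025,-0.0006,0,0,0,0.035]]]'

```text
time_s: 8.2
position: [0.6375, 0.1386, 0.0632]
tcp_rot: [[-0.001, -0.999, -0.04], [-0.0, -0.04, 0.999], [-1.0, 0.001, -0.0]]
force: [-0.3, 0.4, -0.1]
opening: 0.403
```

Run:
```python
from h import *
go(.636,.1392,.036,92.3)
c=capture("side"); crop(c,"s4",300,240,160,120,5)
```

```text
t 8.2 shift [0.0272 0.0014 0.0007] turn [-0.01 -0.   -0.05] pos [0.6375 0.1386 0.0632] zang 92.29 F [-0.32  0.4  -0.1 ] op 0.403
```

View pics/s4.png

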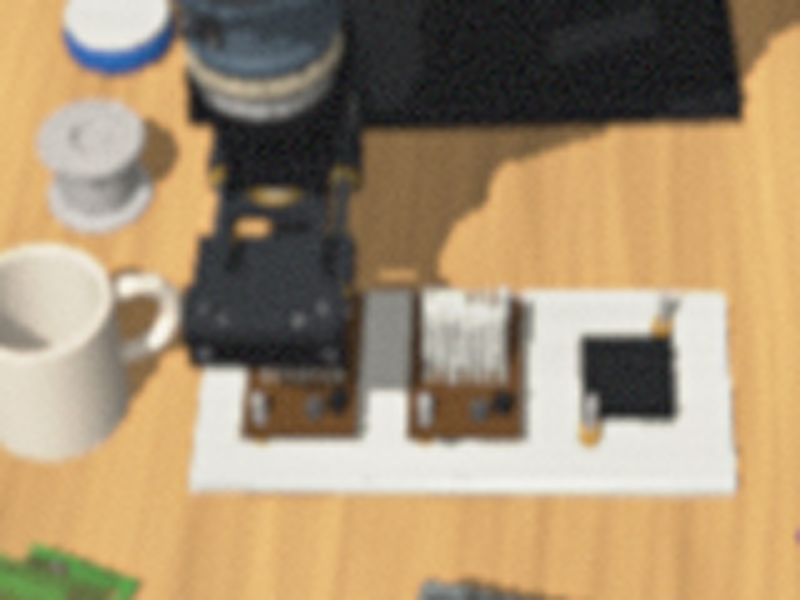

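Request:
play_rows --rows '[[[0.01,0.0012,0.0006,0,0,0,0.035],[0.02,0.0012,0.0006,0,0,0,0.035],[0.026,0.0012,0.0006,0,0,0,0.035],[0.026,0.0012,0.0006,0,0,0,0.035],[0.026,0.0012,0.0006,0,0,0,0.015],[0.026,0.0012,0.0006,0,0,0,0.0],[0.026,0.0012,0.0006,0,0,0,0.0],[0.026,0.0012,0.0006,0,0,0,0.0],[0.026,0.0012,0.0006,0,0,0,0.0],[0.026,0.0012,0.0006,0,0,0,0.0]]]'

```text
time_s: 9.25
position: [0.6369, 0.1371, 0.0379]
tcp_rot: [[0.0, -0.999, -0.04], [-0.003, -0.04, 0.999], [-1.0, -0.0, -0.003]]
force: [0.1, -5.7, -0.0]
opening: 0.274
```

Run:
```python
from h import *
go(.636,.1392,.072,92.3); print(read_state()["moment"])
```

```text
t 9.25 shift [-0.0341  0.0008  0.0021] turn [ 0.01 -0.15  0.01] pos [0.6369 0.1371 0.0379] zang 92.31 F [ 0.06 -5.75 -0.02] op 0.274
[-0.97440575 -0.02221773  0.03008183]
```

Request:
play_rows --rows '[[[0,0,-0.001,0,0,0,0],[0,0,-0.002,0,0,0,0],[0,0,-0.002,0,0,0,0],[0,0,-0.002,0,0,0,0]]]'

```text
time_s: 9.65
position: [0.6368, 0.1369, 0.0378]
tcp_rot: [[0.0, -0.999, -0.04], [-0.0, -0.04, 0.999], [-1.0, -0.0, -0.0]]
force: [0.6, -2.0, -0.5]
opening: 0.274
```

Run:
```python
from h import *
go(.636,.1392,.072,92.3); print(read_state()["moment"])
```

```text
t 9.65 shift [-0.0342  0.0007  0.0024] turn [-0.03 -0.    0.02] pos [0.6368 0.1369 0.0378] zang 92.27 F [ 0.63 -1.98 -0.47] op 0.274
[-0.31751678 -0.00249457 -0.0108067 ]
```

Request:
play_rows --rows '[[[0,0,-0.001,0,0,0,0],[-0.003,0,-0.001,0,0,0,0],[-0.007,0,-0.001,0,0,0,0],[-0.012,0,-0.001,0,0,0,0],[-0.017,0,-0.001,0,0,0,0],[-0.022,0,-0.001,0,0,0,0],[-0.027,0,-0.001,0,0,0,0],[-0.032,0,-0.001,0,0,0,0],[-0.037,0,-0.001,0,0,0,0],[-0.04,0,-0.001,0,0,0,0],[-0.04,0,-0.001,0,0,0,0]]]'

```text
time_s: 10.75
position: [0.6371, 0.1358, 0.0783]
tcp_rot: [[0.001, -0.999, -0.04], [0.0, -0.04, 0.999], [-1.0, -0.001, -0.0]]
force: [-0.1, 0.5, -1.1]
opening: 0.274
```

Run:
```python
from h import *
go(.61,-.12,.072,94.9); print(read_state()["moment"])
c=capture("side"); crop(c,"s5",300,220,200,140,4)
c=capture("top"); crop(c,"t5",320,200,200,140,4)
m=[rect(c,d["mask"],.018)+(d["p"],) for d in trace("top","tray_in")[:1]]; print(m)
```

```text
t 10.75 shift [ 0.0062  0.0372 -0.2546] turn [-2.63 -0.    0.06] pos [0.6371 0.1358 0.0783] zang 92.27 F [-0.14  0.48 -1.07] op 0.274
[0.04638821 0.0386801  0.05327919]
[(array([ 547.8, -132.4]), array([292.5, 143.5]), 4.83, 0.97)]
```

View pics/s5.png

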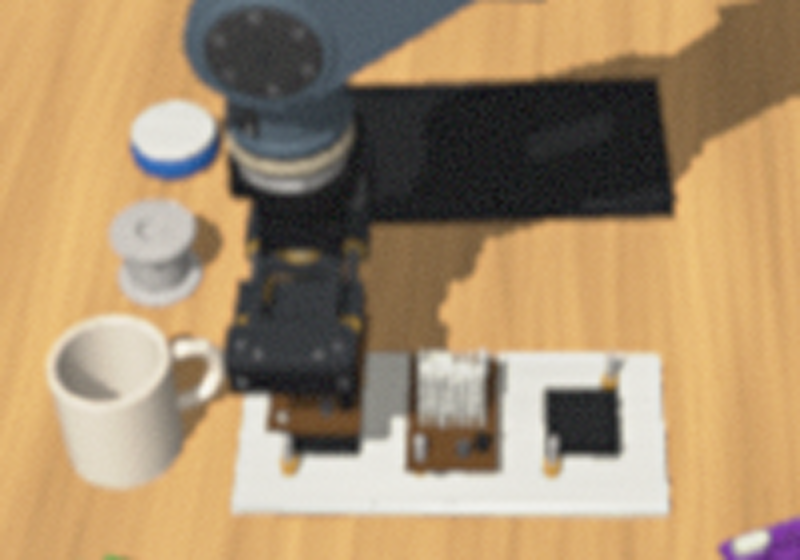

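View pics/t5.png

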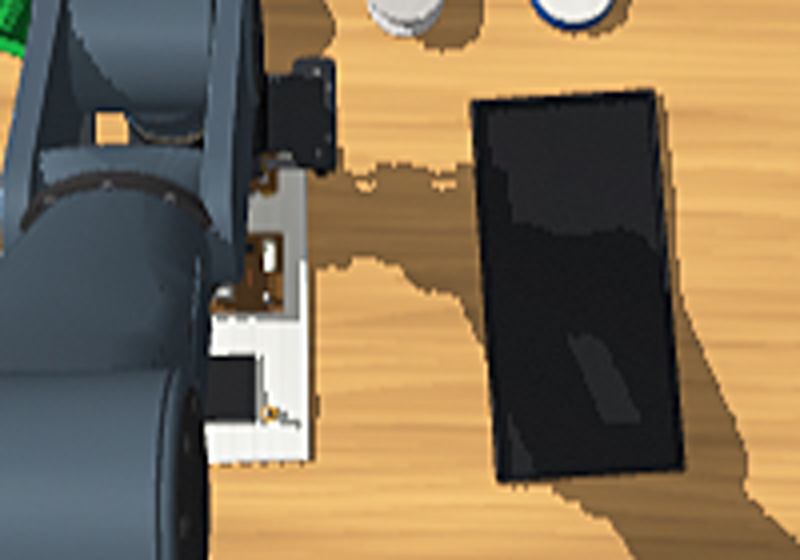

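Run:
```python
from h import *
go(.6188,-.1251,.078,94.85)
```

```text
t 10.9 shift [-0.0005  0.028  -0.26  ] turn [-2.59 -0.   -0.03] pos [0.6365 0.1358 0.0775] zang 92.26 F [ 0.33 -0.68 -0.41] op 0.268
```

Request:
play_rows --rows '[[[0,0.002,-0.02,-0.2,0,0,0],[0,0.005,-0.05,-0.5,0,0,0],[0,0.008,-0.08,-0.8,0,0,0],[0,0.012,-0.11,-1.1,0,0,0],[0,0.015,-0.14,-1.4,0,0,0],[0,0.018,-0.17,-1.7,0,0,0],[0,0.022,-0.2,-2.0,0,0,0],[0,0.025,-0.23,-2.3,0,0,0],[0,0.027,-0.25,-2.5,0,0,0],[0,0.028,-0.26,-2.6,0,0,0],[0,0.028,-0.26,-2.6,0,0,0],[0,0.028,-0.26,-2.6,0,0,0]]]'

```text
time_s: 12.1
position: [0.6187, -0.1242, 0.0774]
tcp_rot: [[-0.001, -0.996, -0.085], [0.001, -0.085, 0.996], [-1.0, 0.001, 0.001]]
force: [-0.8, 0.4, -1.6]
opening: 0.276
```

Run:
```python
from h import *
go(.6188,-.1251,.024,94.85)
c=capture("side"); crop(c,"s6",300,200,160,110,5)
c=capture("top"); crop(c,"t6",365,190,160,110,5)
```

```text
t 12.1 shift [ 0.0534 -0.     -0.0009] turn [ 0.01  0.05 -0.04] pos [ 0.6187 -0.1242  0.0774] zang 94.86 F [-0.81  0.43 -1.6 ] op 0.276
```

View pics/s6.png

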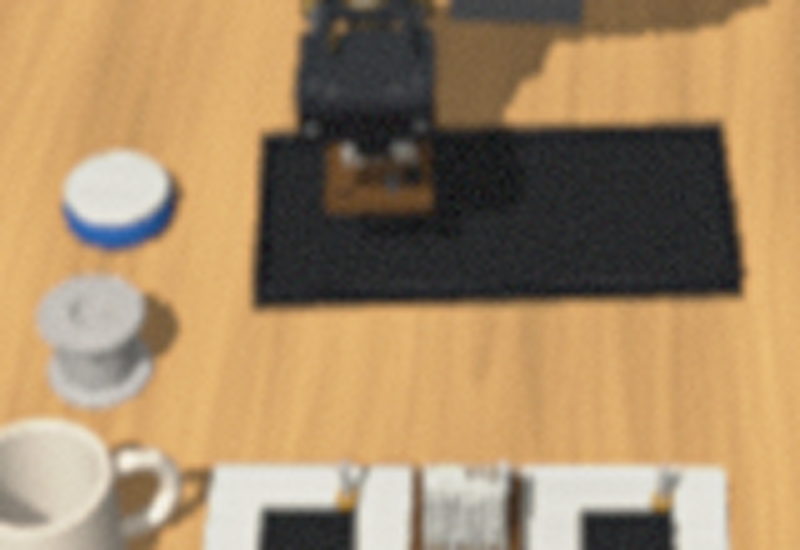

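View pics/t6.png

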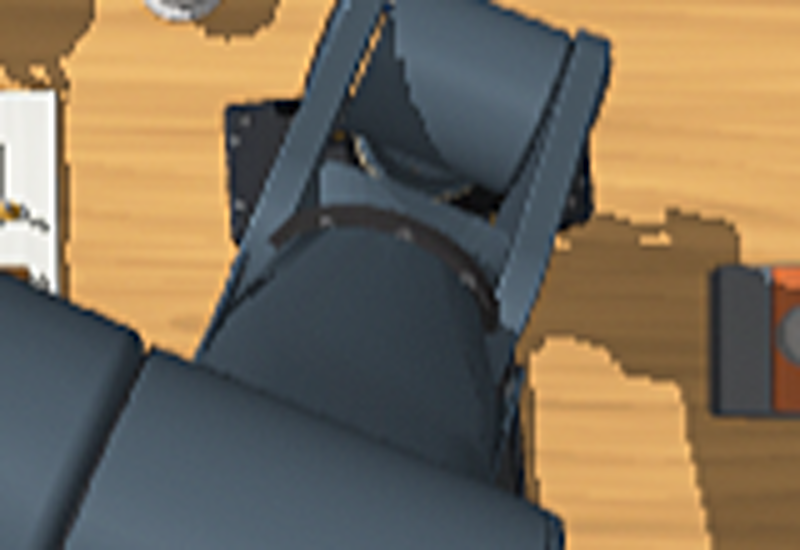

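Request:
play_rows --rows '[[[0.01,0,-0.001,0,0,0,0],[0.022,0,-0.001,0,0,0,0],[0.034,0,-0.001,0,0,0,0],[0.044,0,-0.001,0,0,0,0],[0.05,0,-0.001,0,0,0,0],[0.053,0,-0.001,0,0,0,0],[0.0545,0,-0.001,0,0,0,0],[0.0545,0,-0.001,0,0,0,0],[0.0545,0,-0.001,0,0,0,0]]]'

```text
time_s: 13.1
position: [0.6195, -0.1263, 0.0236]
tcp_rot: [[0.001, -0.996, -0.085], [-0.0, -0.085, 0.996], [-1.0, -0.001, -0.0]]
force: [0.5, -0.0, -1.6]
opening: 0.274
```

Request:
play_rows --rows '[[[0.001,0,0,0,0,0,0],[0.002,0,0,0,0,0,0],[0.002,0,0,0,0,0,0]]]'

```text
time_s: 13.4
position: [0.6191, -0.1261, 0.0212]
tcp_rot: [[0.0, -0.996, -0.085], [-0.0, -0.085, 0.996], [-1.0, -0.0, -0.0]]
force: [0.2, -0.7, -1.4]
opening: 0.277
```

Request:
play_rows --rows '[[[0.001,0,0,0,0,0,0],[0.001,0,0,0,0,0,0]]]'

```text
time_s: 13.6
position: [0.6193, -0.1262, 0.0208]
tcp_rot: [[0.0, -0.996, -0.085], [-0.0, -0.085, 0.996], [-1.0, -0.0, -0.0]]
force: [-1.2, -0.1, 3.0]
opening: 0.27
```

Contact (+3 N). Release gently and rise.

Request:
play_rows --rows '[[[0,0,0,0,0,0,0.034],[0,0,0,0,0,0,0.034],[0,0,0,0,0,0,0.034],[-0.02,0,0,0,0,0,0.034],[-0.05,0,0,0,0,0,0.034],[-0.08,0,0,0,0,0,0.035],[-0.11,0,0,0,0,0,0.035],[-0.12,0,0,0,0,0,0.035],[-0.12,0,0,0,0,0,0.035]]]'

```text
time_s: 14.5
position: [0.6202, -0.1265, 0.1417]
tcp_rot: [[0.003, -0.996, -0.085], [-0.001, -0.085, 0.996], [-1.0, -0.003, -0.002]]
force: [-0.1, -0.7, -0.5]
opening: 0.401
```

Run:
```python
from h import *
go(.551,.134,.13,92.3)
c=capture("side"); crop(c,"s7",300,210,160,110,5)
```

```text
t 14.5 shift [0.0111 0.0469 0.2654] turn [ 2.57 -0.09  0.19] pos [ 0.6202 -0.1265  0.1417] zang 94.87 F [-0.11 -0.73 -0.5 ] op 0.401
```

View pics/s7.png

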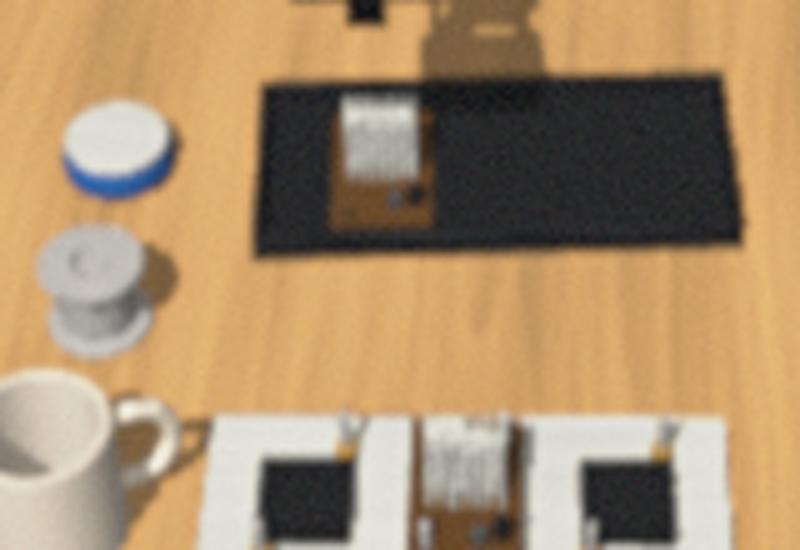

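Request:
play_rows --rows '[[[0,0.006,0.03,0.3,0,0,0.035],[0,0.013,0.07,0.7,0,0,0.035],[0,0.02,0.11,1.1,0,0,0.035],[0,0.027,0.15,1.5,0,0,0.035],[0,0.034,0.19,1.9,0,0,0.035],[0,0.041,0.23,2.3,0,0,0.035],[0,0.0469,0.255,2.6,0,0,0.035],[0,0.0469,0.265,2.6,0,0,0.035],[0.01,0.0469,0.265,2.6,0,0,0.035],[0.01,0.0469,0.265,2.6,0,0,0.035],[0.01,0.0469,0.265,2.6,0,0,0.035]]]'

```text
time_s: 15.65
position: [0.55, 0.1325, 0.1291]
tcp_rot: [[-0.002, -0.999, -0.038], [-0.0, -0.038, 0.999], [-1.0, 0.002, -0.0]]
force: [-0.2, -0.6, 0.3]
opening: 0.406
```

Run:
```python
from h import *
go(.551,.134,.062,92.3)
```

```text
t 15.65 shift [ 0.0671 -0.0011  0.0014] turn [-0.13 -0.02 -0.09] pos [0.55   0.1325 0.1291] zang 92.17 F [-0.17 -0.56  0.32] op 0.406
```

Request:
play_rows --rows '[[[0.02,-0.001,0.001,-0.1,0,0,0.035],[0.04,-0.001,0.001,-0.1,0,0,0.035],[0.05,-0.001,0.001,-0.1,0,0,0.035],[0.06,-0.001,0.001,-0.1,0,0,0.035],[0.066,-0.001,0.001,-0.1,0,0,0.035],[0.066,-0.001,0.001,-0.1,0,0,0.035],[0.066,-0.001,0.001,-0.1,0,0,0.035]]]'

```text
time_s: 16.35
position: [0.5513, 0.135, 0.0645]
tcp_rot: [[0.001, -0.999, -0.041], [0.0, -0.041, 0.999], [-1.0, -0.001, 0.0]]
force: [1.5, 0.0, -0.2]
opening: 0.408
```

Run:
```python
from h import *
go(.551,.134,.037,92.3)
```

```text
t 16.35 shift [ 0.0275  0.0003 -0.001 ] turn [0.06 0.   0.04] pos [0.5513 0.135  0.0645] zang 92.36 F [ 1.45  0.   -0.17] op 0.408
```

Request:
play_rows --rows '[[[0.01,0,-0.001,0,0,0,0.035],[0.02,0,-0.001,0,0,0,0.035],[0.026,0,-0.001,0,0,0,0.035],[0.026,0,-0.001,0,0,0,0.035],[0.026,0,-0.001,0,0,0,0.015],[0.026,0,-0.001,0,0,0,0.0],[0.026,0,-0.001,0,0,0,0.0],[0.026,0,-0.001,0,0,0,0.0],[0.026,0,-0.001,0,0,0,0.0],[0.026,0,-0.001,0,0,0,0.0]]]'

```text
time_s: 17.35
position: [0.5511, 0.1336, 0.0383]
tcp_rot: [[0.0, -0.999, -0.041], [-0.001, -0.041, 0.999], [-1.0, -0.0, -0.001]]
force: [-0.1, -3.6, 0.2]
opening: 0.268
```

Run:
```python
from h import *
go(.551,.134,.075,92.3);print(read_state()["moment"])
```

```text
t 17.35 shift [-0.0367  0.0001  0.0004] turn [ 0.08 -0.03  0.02] pos [0.5511 0.1336 0.0383] zang 92.38 F [-0.06 -3.62  0.25] op 0.268
[-0.61834304  0.01386018  0.01809895]
```

Request:
play_rows --rows '[[[0,0,-0.001,0,0,0,0],[0,0,-0.002,0,0,0,0],[0,0,-0.002,0,0,0,0],[-0.003,0,-0.002,0,0,0,0],[-0.007,0,-0.002,0,0,0,0],[-0.012,0,-0.002,0,0,0,0],[-0.018,0,-0.002,0,0,0,0],[-0.024,0,-0.002,0,0,0,0],[-0.03,0,-0.002,0,0,0,0],[-0.036,0,-0.002,0,0,0,0],[-0.04,0,-0.002,0,0,0,0],[-0.04,0,-0.002,0,0,0,0]]]'

```text
time_s: 18.55
position: [0.5515, 0.1321, 0.0789]
tcp_rot: [[0.001, -0.999, -0.041], [0.0, -0.041, 0.999], [-1.0, -0.001, 0.0]]
force: [0.7, -0.6, -1.6]
opening: 0.271
```

Run:
```python
from h import *
c=capture("side"); crop(c,"s8",300,210,160,110,5)
t=capture("top"); crop(t,"t8",340,200,200,140,4)
print([rect(t,d["mask"],.018)+(d["p"],) for d in trace("top","tray_in")[:1]])
# tray x=-65
p=np.array([.549,-.131])-.062*np.array([np.cos(np.radians(4.85)),np.sin(np.radians(4.85))]); print(p)
go(p[0],p[1],.078,94.85)
```

```text
[(array([ 549.1, -130.3]), array([289.5, 144.3]), 4.71, 0.62)]
[ 0.48722199 -0.13624194]
t 18.7 shift [ 0.      0.0746 -0.2654] turn [-2.49 -0.   -0.02] pos [0.5508 0.132  0.078 ] zang 92.36 F [-0.43 -1.4  -0.87] op 0.275
```

View pics/s8.png

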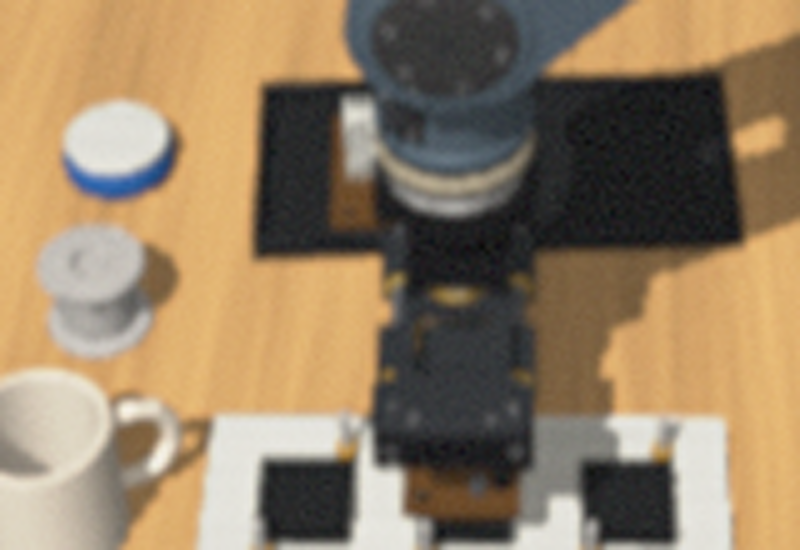

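View pics/t8.png

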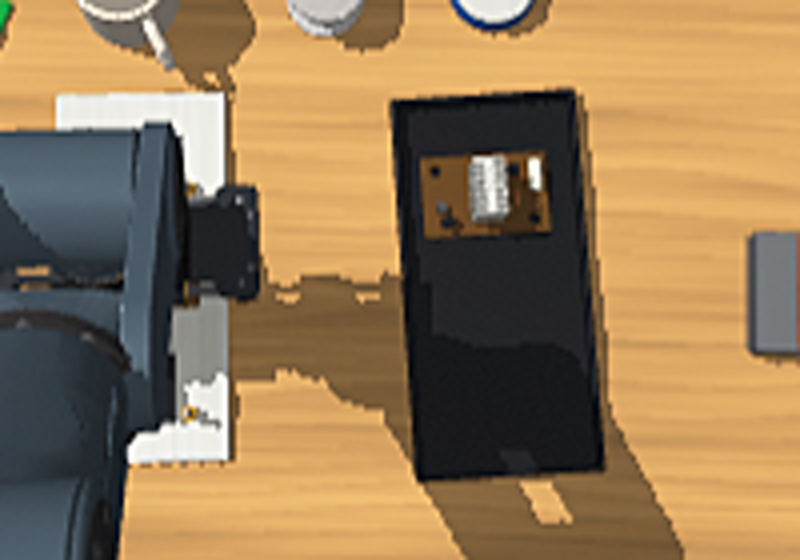

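Request:
play_rows --rows '[[[0,0.005,-0.02,-0.2,0,0,0],[0,0.014,-0.05,-0.5,0,0,0],[0,0.022,-0.08,-0.8,0,0,0],[0,0.031,-0.11,-1.1,0,0,0],[0,0.039,-0.14,-1.4,0,0,0],[0,0.048,-0.17,-1.7,0,0,0],[0,0.056,-0.2,-2.0,0,0,0],[0,0.065,-0.23,-2.3,0,0,0],[0,0.071,-0.25,-2.4,0,0,0],[0,0.0746,-0.265,-2.5,0,0,0],[0,0.0746,-0.265,-2.5,0,0,0],[0,0.0746,-0.265,-2.5,0,0,0]]]'

```text
time_s: 19.9
position: [0.4872, -0.1356, 0.0779]
tcp_rot: [[-0.001, -0.996, -0.084], [0.001, -0.084, 0.996], [-1.0, 0.001, 0.001]]
force: [0.3, 0.4, -0.8]
opening: 0.273
```

Run:
```python
from h import *
go(.4872,-.1362,.024,94.85)
c=capture("side"); crop(c,"s9",300,210,160,110,5)
```

```text
t 19.9 shift [ 0.0539 -0.     -0.0006] turn [-0.05  0.04 -0.03] pos [ 0.4872 -0.1356  0.0779] zang 94.8 F [ 0.29  0.41 -0.83] op 0.273
```

View pics/s9.png

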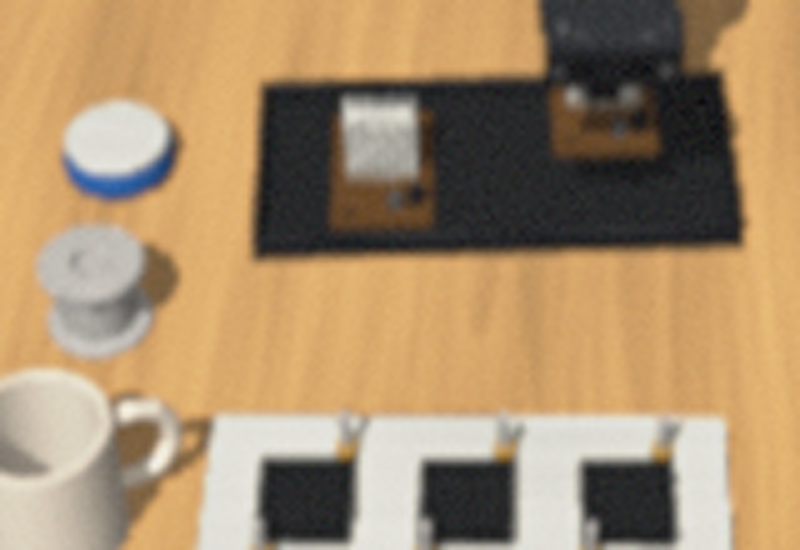

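Tray unmoved and the board is held level. Lower it.

Request:
play_rows --rows '[[[0.01,0,-0.001,0,0,0,0],[0.022,0,-0.001,0,0,0,0],[0.034,0,-0.001,0,0,0,0],[0.044,0,-0.001,0,0,0,0],[0.05,0,-0.001,0,0,0,0],[0.053,0,-0.001,0,0,0,0],[0.055,0,-0.001,0,0,0,0],[0.056,0,-0.001,0,0,0,0],[0.056,0,-0.001,0,0,0,0],[0.056,0,-0.001,0,0,0,0]]]'

```text
time_s: 20.95
position: [0.4877, -0.137, 0.0225]
tcp_rot: [[0.001, -0.996, -0.085], [-0.0, -0.085, 0.996], [-1.0, -0.001, -0.0]]
force: [1.6, 0.2, -2.3]
opening: 0.276
```

Request:
play_rows --rows '[[[0.001,0,0,0,0,0,0],[0.0015,0,0,0,0,0,0],[0.0015,0,0,0,0,0,0]]]'

```text
time_s: 21.25
position: [0.4878, -0.137, 0.0213]
tcp_rot: [[0.001, -0.996, -0.085], [-0.0, -0.085, 0.996], [-1.0, -0.001, -0.0]]
force: [0.0, -0.3, 4.4]
opening: 0.27
```

Request:
play_rows --rows '[[[0,0,0,0,0,0,0.034],[0,0,0,0,0,0,0.034],[0,0,0,0,0,0,0.034],[-0.02,0,0,0,0,0,0.034],[-0.05,0,0,0,0,0,0.034],[-0.08,0,0,0,0,0,0.035],[-0.12,0,0,0,0,0,0.0],[-0.16,0,0,0,0,0,0.0],[-0.18,0,0,0,0,0,0.0],[-0.18,0,0,0,0,0,0.0]]]'

```text
time_s: 22.25
position: [0.4894, -0.1377, 0.2036]
tcp_rot: [[0.007, -0.996, -0.085], [-0.004, -0.085, 0.996], [-1.0, -0.006, -0.004]]
force: [0.8, 0.2, -0.2]
opening: 0.127
```

```bash
cat > w.py <<'E'
from h import *
import sys
t=capture("top"); s=capture("side")
ax=np.array([float(sys.argv[1]),float(sys.argv[2])]); a=float(sys.argv[3])
P=[place(circ(.019,.079),*ax,0),place([[.095,-.01,.063],[.18,-.01,.063],[.18,.01,.063],[.095,.01,.063]],*ax,a),place([[.019,-.006,.063],[.095,-.006,.063],[.095,.006,.063],[.019,.006,.063]],*ax,a)]
u,v=proj(t,[[ax[0]-.06,ax[1],.06]])[0]; overlay(t,"wt"+sys.argv[4],P,u,v,100,90,6)
u,v=proj(s,[[ax[0]-.08,ax[1],.06]])[0]; overlay(s,"ws"+sys.argv[4],P,u,v,110,80,6)
E
python3 w.py .548 -.366 184.8 1
```

```text
(no output)
```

View pics/wt1.png

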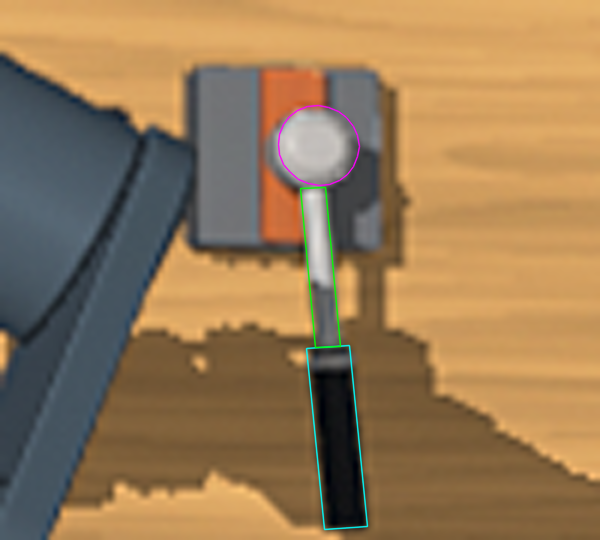

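View pics/ws1.png

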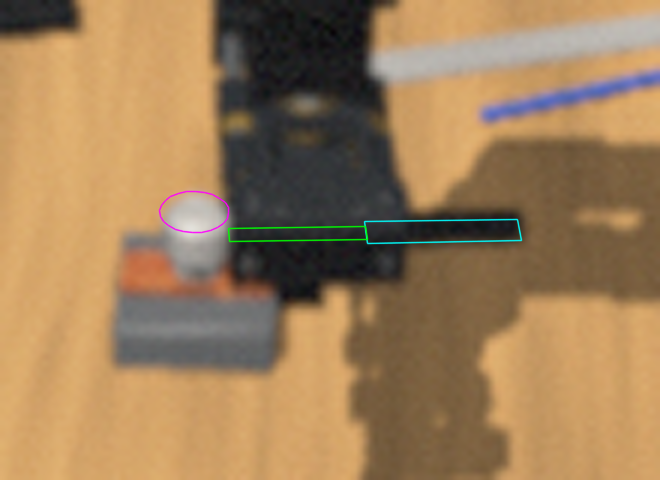

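```bash
cat >> h.py <<'E'
AX=np.array([.548,-.3655])
def F(phi,gap=0.,z=.045):
    a=np.radians(phi); u=np.array([np.cos(a),np.sin(a)]); n=np.array([np.sin(a),-np.cos(a)])
    p=AX+.14*u-(.0195+gap)*n; return p[0],p[1],z,phi-180
E
python3 - <<'E'
from h import *
go(*F(184.7,.025,.19)); print(F(184.7,.025))
E
```

```text
t 22.35 shift [ 0.0103  0.0988 -0.2773] turn [ 9.016e+01 -0.000e+00 -2.000e-02] pos [ 0.4871 -0.1366  0.2003] zang 94.86 F [-0.36  0.86 -0.31] op 0.049
(np.float64(0.41211702947951173), np.float64(-0.4213217549216083), 0.045, 4.699999999999989)
```

Request:
play_rows --rows '[[[0.01,0.0988,-0.2773,90.1,0,0,0],[0.01,0.0988,-0.2773,90.1,0,0,0],[0.01,0.0988,-0.2773,90.1,0,0,0],[0.01,0.0988,-0.2773,90.1,0,0,0],[0.01,0.0988,-0.2773,90.1,0,0,0],[0.01,0.0988,-0.2773,90.1,0,0,0],[0.01,0.0988,-0.2773,90.1,0,0,0],[0.01,0.0988,-0.2773,90.1,0,0,0],[0.01,0.0988,-0.2773,90.1,0,0,0],[0.01,0.0988,-0.2773,90.1,0,0,0],[0.01,0.0988,-0.2773,90.1,0,0,0],[0.01,0.0988,-0.2773,90.1,0,0,0]]]'

```text
time_s: 23.55
position: [0.4117, -0.4203, 0.188]
tcp_rot: [[-0.003, -0.083, 0.997], [0.004, 0.997, 0.083], [-1.0, 0.004, -0.002]]
force: [-0.6, 0.4, 0.1]
opening: 0.011
```

Run:
```python
from h import *
go(*F(184.7,.025,.045))
c=capture("side"); crop(c,"s10",320,170,200,140,4)
c=capture("top"); crop(c,"t10",420,210,200,140,4)
```

```text
t 23.55 shift [ 0.143  -0.0017  0.0007] turn [ 0.07 -0.14 -0.25] pos [ 0.4117 -0.4203  0.188 ] zang 4.77 F [-0.56  0.41  0.08] op 0.011
```

View pics/s10.png

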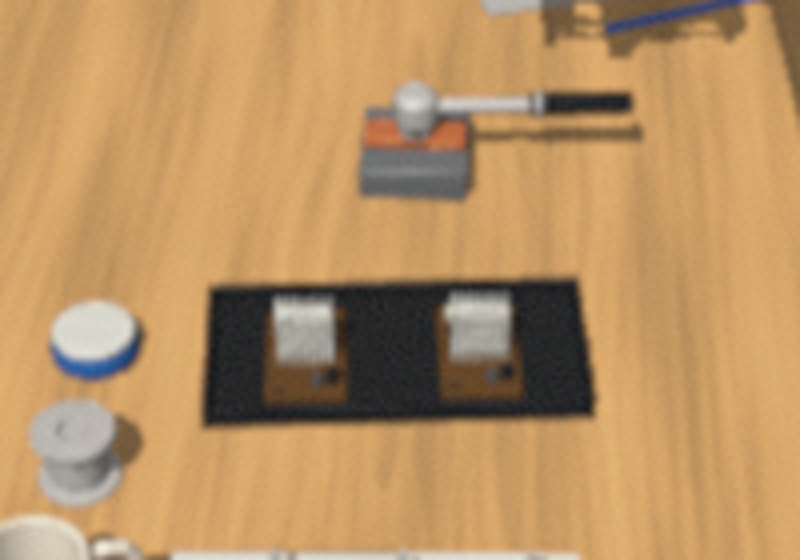

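View pics/t10.png

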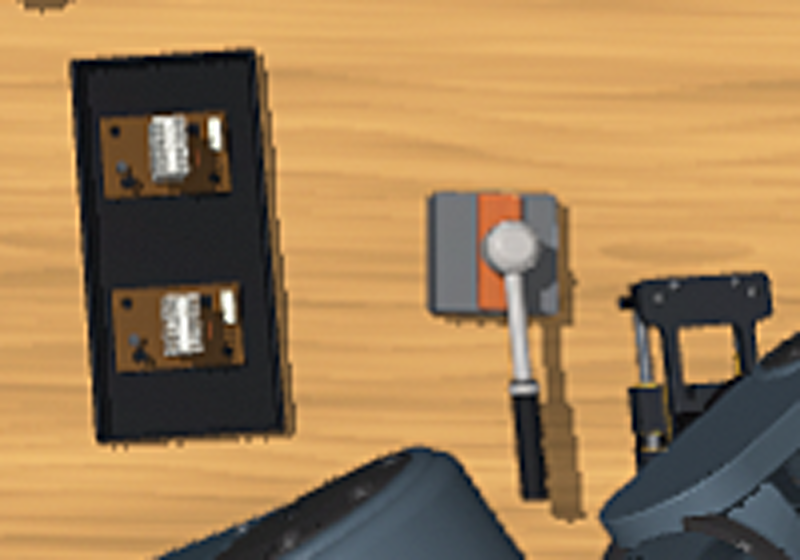

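Request:
play_rows --rows '[[[0.04,-0.0017,0.0007,0,0,-0.2,0],[0.08,-0.0017,0.0007,0,0,-0.2,0],[0.12,-0.0017,0.0007,0,0,-0.2,0],[0.143,-0.0017,0.0007,0,0,-0.2,0],[0.143,-0.0017,0.0007,0,0,-0.2,0],[0.143,-0.0017,0.0007,0,0,-0.2,0],[0.143,-0.0017,0.0007,0,0,-0.2,0]]]'

```text
time_s: 24.35
position: [0.4141, -0.4242, 0.049]
tcp_rot: [[0.002, -0.083, 0.997], [-0.006, 0.996, 0.084], [-1.0, -0.006, 0.001]]
force: [-0.3, 0.4, -0.2]
opening: 0.007
```

```bash
cat > arc.py <<'E'
from h import *
import sys
s=read_state(); g=float(sys.argv[1])
for p in sys.argv[2:]: go(*F(float(p),g),s)
print("moment",np.round(s["moment"],2))
E
python3 arc.py 0 186 180 175
```

```text
t 24.35 shift [ 0.0039  0.0249 -0.0013] turn [-1.21  0.08  0.35] pos [ 0.4141 -0.4242  0.049 ] zang 4.79 F [-0.3   0.41 -0.22] op 0.007
t 24.35 shift [ 0.0038  0.0396 -0.0028] turn [4.79 0.09 0.34] pos [ 0.4141 -0.4242  0.049 ] zang 4.79 F [-0.3   0.41 -0.22] op 0.007
t 24.35 shift [ 0.0037  0.0519 -0.003 ] turn [9.79 0.11 0.34] pos [ 0.4141 -0.4242  0.049 ] zang 4.79 F [-0.3   0.41 -0.22] op 0.007
moment [-0.05  0.03  0.04]
```

Request:
play_rows --rows '[[[0.002,0.012,-0.001,0,0,0.3,0],[0.0038,0.02,-0.001,0,0,0.3,0],[0.0038,0.025,-0.0015,0,0,0.3,0],[0.0038,0.03,-0.002,1,0,0.3,0],[0.0038,0.035,-0.0025,2.5,0,0.3,0],[0.0038,0.0396,-0.0028,4.8,0,0.3,0],[0.0038,0.0396,-0.0028,4.8,0,0.3,0]]]'

```text
time_s: 25.05
position: [0.4079, -0.384, 0.0442]
tcp_rot: [[0.001, 0.002, 1.0], [0.001, 1.0, -0.002], [-1.0, 0.001, 0.001]]
force: [1.6, -3.2, 1.9]
opening: 0.002
```

```bash
python3 arc.py 0 180 177 174 171 168 165 162; python3 w.py .548 -.3655 180 2
```

```text
t 25.05 shift [-0.0008 -0.001   0.0001] turn [-0.09  0.08 -0.03] pos [ 0.4079 -0.384   0.0442] zang -0.09 F [ 1.58 -3.19  1.91] op 0.002
t 25.05 shift [-0.0008  0.0064 -0.0008] turn [ 2.91  0.08 -0.03] pos [ 0.4079 -0.384   0.0442] zang -0.09 F [ 1.58 -3.19  1.91] op 0.002
t 25.05 shift [-0.0008  0.0137 -0.0012] turn [ 5.91  0.08 -0.04] pos [ 0.4079 -0.384   0.0442] zang -0.09 F [ 1.58 -3.19  1.91] op 0.002
t 25.05 shift [-0.0008  0.0211 -0.0013] turn [ 8.91  0.08 -0.04] pos [ 0.4079 -0.384   0.0442] zang -0.09 F [ 1.58 -3.19  1.91] op 0.002
t 25.05 shift [-0.0008  0.0285 -0.001 ] turn [11.91  0.08 -0.04] pos [ 0.4079 -0.384   0.0442] zang -0.09 F [ 1.58 -3.19  1.91] op 0.002
t 25.05 shift [-0.0008  0.0359 -0.0003] turn [14.91  0.08 -0.04] pos [ 0.4079 -0.384   0.0442] zang -0.09 F [ 1.58 -3.19  1.91] op 0.002
t 25.05 shift [-0.0008  0.0432  0.0008] turn [17.91  0.08 -0.04] pos [ 0.4079 -0.384   0.0442] zang -0.09 F [ 1.58 -3.19  1.91] op 0.002
moment [-0.44 -0.15 -0.  ]
```

View pics/ws2.png

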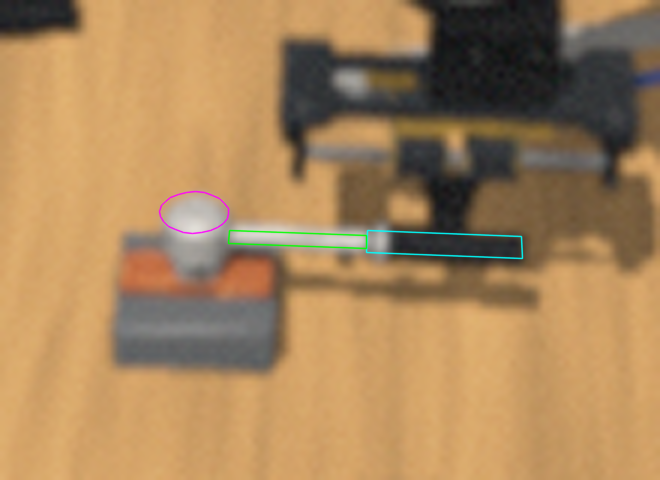

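View pics/wt2.png

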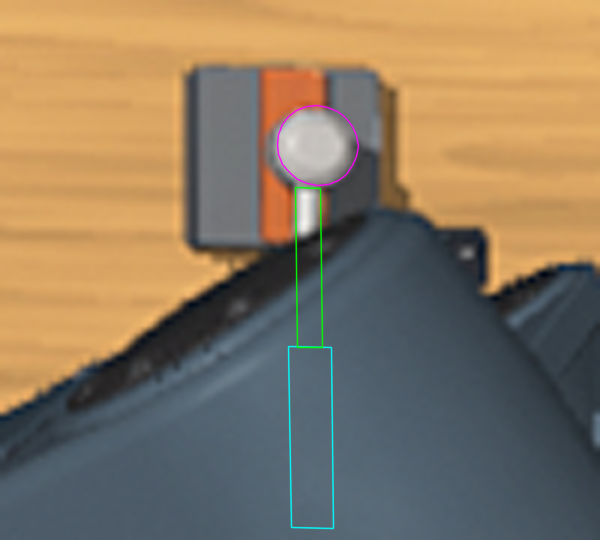

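Request:
play_rows --rows '[[[-0.0008,0.0064,-0.0008,2.9,0,0,0],[-0.0008,0.0137,-0.0012,5.9,0,0,0],[-0.0008,0.0211,-0.0013,8.9,0,0,0],[-0.0008,0.0285,-0.001,11.9,0,0,0],[-0.0008,0.0359,-0.0003,14.9,0,0,0],[-0.0008,0.0408,0.0004,16.9,0,0,0],[-0.0008,0.0408,0.0004,16.9,0,0,0]]]'

```text
time_s: 25.85
position: [0.4081, -0.3432, 0.0446]
tcp_rot: [[0.001, 0.291, 0.957], [0.001, 0.957, -0.291], [-1.0, 0.001, 0.0]]
force: [0.9, -3.0, -0.9]
opening: 0.004
```

```bash
python3 arc.py 0 163 162 161 160 159 158 157 156 155 154 153
```

```text
t 25.85 shift [-0.0004  0.      0.0003] turn [ 0.11  0.01 -0.08] pos [ 0.4081 -0.3432  0.0446] zang -16.89 F [ 0.88 -3.01 -0.9 ] op 0.004
t 25.85 shift [-0.0004  0.0025 -0.    ] turn [ 1.11  0.01 -0.08] pos [ 0.4081 -0.3432  0.0446] zang -16.89 F [ 0.88 -3.01 -0.9 ] op 0.004
t 25.85 shift [-0.0004  0.0049 -0.0003] turn [ 2.11  0.01 -0.08] pos [ 0.4081 -0.3432  0.0446] zang -16.89 F [ 0.88 -3.01 -0.9 ] op 0.004
t 25.85 shift [-0.0004  0.0074 -0.0005] turn [ 3.11  0.01 -0.08] pos [ 0.4081 -0.3432  0.0446] zang -16.89 F [ 0.88 -3.01 -0.9 ] op 0.004
t 25.85 shift [-0.0004  0.0099 -0.0007] turn [ 4.11  0.01 -0.08] pos [ 0.4081 -0.3432  0.0446] zang -16.89 F [ 0.88 -3.01 -0.9 ] op 0.004
t 25.85 shift [-0.0004  0.0123 -0.0009] turn [ 5.11  0.01 -0.08] pos [ 0.4081 -0.3432  0.0446] zang -16.89 F [ 0.88 -3.01 -0.9 ] op 0.004
t 25.85 shift [-0.0004  0.0148 -0.001 ] turn [ 6.11  0.01 -0.08] pos [ 0.4081 -0.3432  0.0446] zang -16.89 F [ 0.88 -3.01 -0.9 ] op 0.004
t 25.85 shift [-0.0004  0.0172 -0.001 ] turn [ 7.11  0.01 -0.08] pos [ 0.4081 -0.3432  0.0446] zang -16.89 F [ 0.88 -3.01 -0.9 ] op 0.004
t 25.85 shift [-0.0004  0.0197 -0.001 ] turn [ 8.11  0.01 -0.08] pos [ 0.4081 -0.3432  0.0446] zang -16.89 F [ 0.88 -3.01 -0.9 ] op 0.004
t 25.85 shift [-0.0004  0.0222 -0.001 ] turn [ 9.11  0.   -0.08] pos [ 0.4081 -0.3432  0.0446] zang -16.89 F [ 0.88 -3.01 -0.9 ] op 0.004
t 25.85 shift [-0.0004  0.0246 -0.0009] turn [10.11  0.   -0.08] pos [ 0.4081 -0.3432  0.0446] zang -16.89 F [ 0.88 -3.01 -0.9 ] op 0.004
moment [-0.55 -0.11 -0.04]
```

Request:
play_rows --rows '[[[0,0.0025,-0.0003,1,0,0,0],[0,0.0049,-0.0006,2,0,0,0],[0,0.0074,-0.0008,3,0,0,0],[0,0.0074,-0.0008,3,0,0,0]]]'

```text
time_s: 26.25
position: [0.4092, -0.3357, 0.0446]
tcp_rot: [[0.0, 0.341, 0.94], [0.002, 0.94, -0.341], [-1.0, 0.002, -0.001]]
force: [0.8, -3.8, -0.6]
opening: 0.005
```

Request:
play_rows --rows '[[[0,0.0025,-0.0003,1,0,0,0],[0,0.0049,-0.0006,2,0,0,0],[0,0.0074,-0.0008,3,0,0,0],[0,0.0074,-0.0008,3,0,0,0]]]'

```text
time_s: 26.65
position: [0.411, -0.3289, 0.0447]
tcp_rot: [[0.0, 0.39, 0.921], [0.0, 0.921, -0.39], [-1.0, 0.0, 0.0]]
force: [0.2, -6.4, -0.7]
opening: 0.002
```

Request:
play_rows --rows '[[[0,0.0012,-0.0001,0.5,0,0,0],[0,0.0025,-0.0003,1,0,0,0],[0,0.0025,-0.0003,1,0,0,0]]]'

```text
time_s: 26.95
position: [0.4115, -0.3274, 0.0448]
tcp_rot: [[0.0, 0.406, 0.914], [-0.001, 0.914, -0.406], [-1.0, -0.001, 0.0]]
force: [-1.6, -7.1, 0.4]
opening: 0.004
```

Request:
play_rows --rows '[[[0,0.0012,-0.0001,0.5,0,0,0],[0,0.0025,-0.0003,1,0,0,0],[0,0.0025,-0.0003,1,0,0,0]]]'

```text
time_s: 27.25
position: [0.4122, -0.325, 0.0448]
tcp_rot: [[0.0, 0.422, 0.907], [-0.001, 0.907, -0.422], [-1.0, -0.001, 0.0]]
force: [-1.6, -7.8, 0.2]
opening: 0.004
```

```bash
python3 arc.py 0 156; python3 w.py .548 -.3655 156 3
```

```text
t 27.25 shift [-0.0002 -0.0013  0.0005] turn [-0.94  0.03  0.03] pos [ 0.4122 -0.325   0.0448] zang -24.94 F [-1.57 -7.83  0.21] op 0.004
moment [-1.39  0.35 -0.09]
```

View pics/ws3.png

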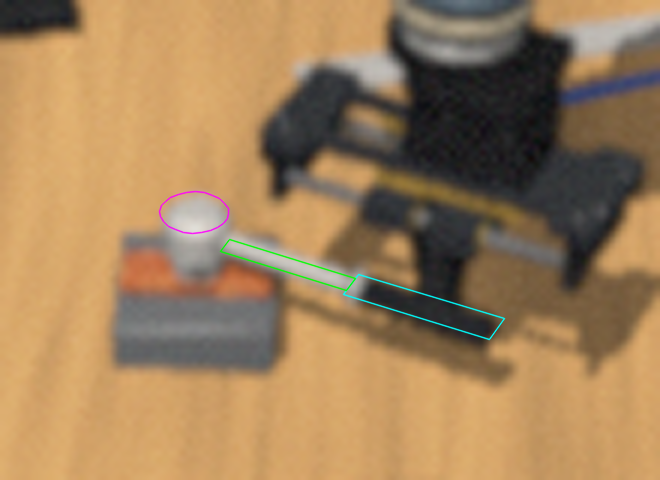

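Request:
play_rows --rows '[[[0,0.0012,-0.0001,0.5,0,0,0],[0,0.0025,-0.0003,1,0,0,0],[0,0.0025,-0.0003,1,0,0,0]]]'

```text
time_s: 27.65
position: [0.4131, -0.3225, 0.0448]
tcp_rot: [[0.0, 0.438, 0.899], [-0.0, 0.899, -0.438], [-1.0, -0.0, 0.0]]
force: [-1.3, -7.1, -0.5]
opening: 0.004
```

Request:
play_rows --rows '[[[0,0.0012,-0.0001,0.5,0,0,0],[0,0.0025,-0.0003,1,0,0,0],[0,0.0025,-0.0003,1,0,0,0]]]'

```text
time_s: 27.95
position: [0.4141, -0.3199, 0.0448]
tcp_rot: [[0.001, 0.453, 0.891], [-0.0, 0.891, -0.453], [-1.0, 0.0, 0.001]]
force: [-0.2, -6.3, 0.7]
opening: 0.002
```

Request:
play_rows --rows '[[[0,0.0012,-0.0001,0.5,0,0,0],[0,0.0025,-0.0003,1,0,0,0],[0,0.0025,-0.0003,1,0,0,0]]]'

```text
time_s: 28.25
position: [0.415, -0.317, 0.0447]
tcp_rot: [[0.001, 0.469, 0.883], [0.001, 0.883, -0.469], [-1.0, 0.001, 0.0]]
force: [1.2, -5.3, -1.2]
opening: 0.009
```

```bash
python3 arc.py 0 154; python3 w.py .548 -.3655 153 4
```

```text
t 28.25 shift [-0.0003 -0.0048  0.0009] turn [-1.98  0.01 -0.05] pos [ 0.415  -0.317   0.0447] zang -27.98 F [ 1.19 -5.34 -1.2 ] op 0.009
moment [-0.97 -0.1   0.01]
```

View pics/ws4.png

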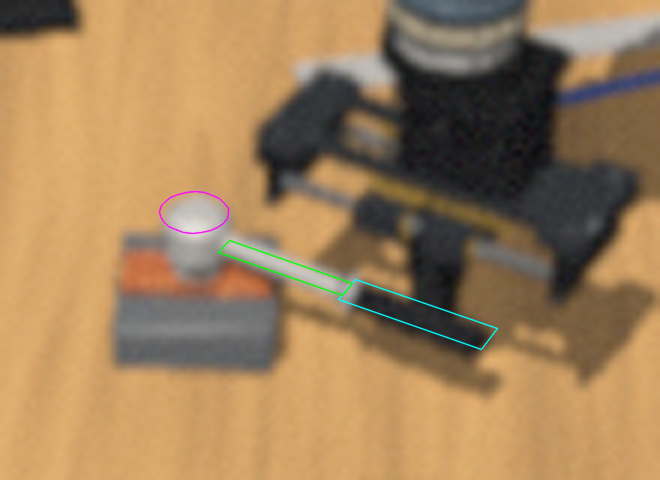

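Request:
play_rows --rows '[[[0,0.0012,-0.0001,0.5,0,0,0],[0,0.0025,-0.0003,1,0,0,0],[0,0.0025,-0.0003,1,0,0,0]]]'

```text
time_s: 28.65
position: [0.4149, -0.3127, 0.0444]
tcp_rot: [[-0.002, 0.484, 0.875], [0.004, 0.875, -0.484], [-1.0, 0.003, -0.004]]
force: [0.0, -2.0, 0.6]
opening: 0.008
```

Request:
play_rows --rows '[[[0,0.0012,-0.0001,0.5,0,0,0],[0,0.0025,-0.0003,1,0,0,0],[0,0.0025,-0.0003,1,0,0,0]]]'

```text
time_s: 28.95
position: [0.4158, -0.3102, 0.0443]
tcp_rot: [[-0.002, 0.499, 0.867], [0.005, 0.867, -0.499], [-1.0, 0.003, -0.004]]
force: [-0.1, 0.8, -0.1]
opening: 0.008
```

```bash
python3 arc.py 0 153; python3 w.py .548 -.3655 150 5
```

```text
t 28.95 shift [-0.0008 -0.0086  0.0033] turn [-2.94 -0.23 -0.18] pos [ 0.4158 -0.3102  0.0443] zang -29.94 F [-0.05  0.81 -0.05] op 0.008
moment [-0.1   0.1   0.02]
```

View pics/ws5.png

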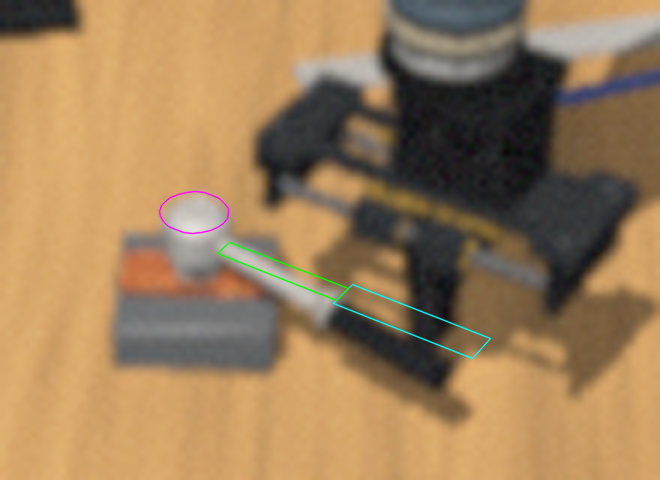

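The wrench has clicked: the bar jumped ahead of the finger to about 143° and the force dropped to zero. Back off and rise.

Request:
play_rows --rows '[[[0,-0.01,0,0,0,0,0],[0,-0.02,0,0,0,0,0],[-0.03,-0.02,0,0,0,0,0],[-0.07,-0.02,0,0,0,0,0],[-0.11,-0.02,0,0,0,0,0],[-0.15,-0.02,0,0,0,0,0],[-0.15,-0.02,0,0,0,0,0]]]'

```text
time_s: 29.75
position: [0.4087, -0.3334, 0.2]
tcp_rot: [[0.008, 0.5, 0.866], [-0.008, 0.866, -0.5], [-1.0, -0.003, 0.011]]
force: [0.6, 0.1, -0.1]
opening: 0.008
```

```bash
python3 w.py .548 -.3655 142.5 6
python3 - <<'E'
from h import *
c=capture("side"); crop(c,"s11",330,230,240,220,3)
t=capture("top"); crop(t,"t11",330,200,260,180,3)
go(.42,0.1,.2,30)
print([rect(t,d["mask"],.018)+(d["p"],) for d in trace("top","tray_in")[:1]])
E
```

```text
t 29.95 shift [-0.0049  0.3789 -0.202 ] turn [-59.97  -0.09  -0.22] pos [ 0.4057 -0.3292  0.1936] zang -29.97 F [-0.8  -0.17 -0.67] op 0.007
[(array([ 548.1, -131.5]), array([297.5, 147.4]), 4.74, 0.86)]
```

View pics/wt6.png

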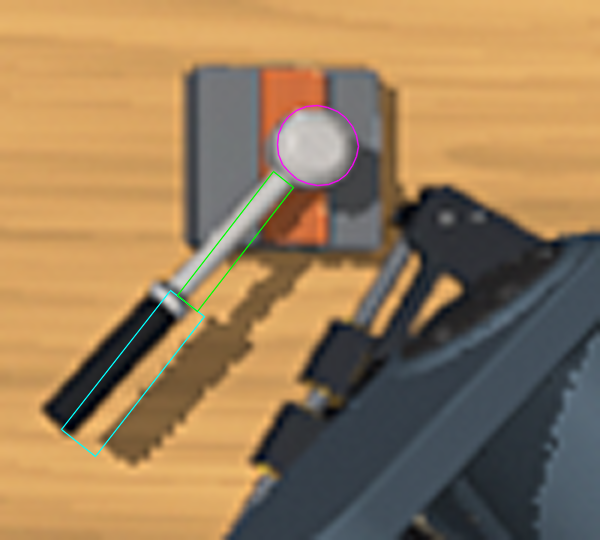

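View pics/s11.png

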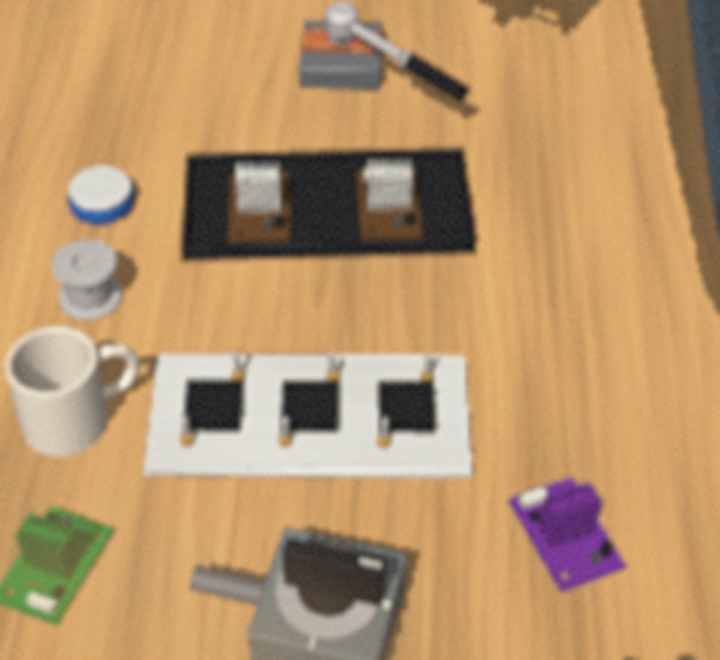

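View pics/t11.png

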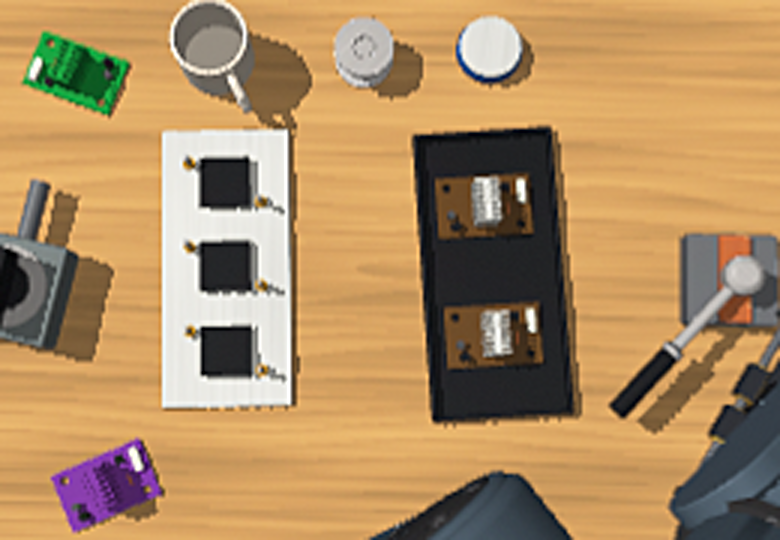

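View pics/ws6.png

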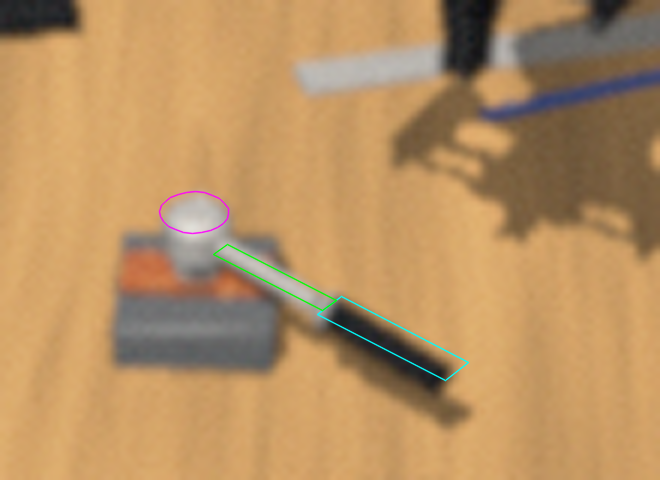

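Bar now lies at about 138°, 46° past its start, which is consistent with seated plus the click. Both boards are flat and upright in the tray and all nests are empty. Now the isolator back on.

Request:
play_rows --rows '[[[0,0.03,-0.018,-5,0,0,0],[0,0.07,-0.04,-11,0,0,0],[0,0.11,-0.06,-17,0,0,0],[0,0.15,-0.08,-24,0,0,0.02],[0,0.19,-0.1,-30,0,0,0.04],[0,0.23,-0.122,-36,0,0,0.06],[0,0.27,-0.144,-43,0,0,0.06],[0,0.31,-0.165,-49,0,0,0.06],[0,0.35,-0.187,-55,0,0,0.06],[0,0.379,-0.202,-60,0,0,0.06],[0,0.379,-0.202,-60,0,0,0.06],[0,0.379,-0.202,-60,0,0,0.06]]]'

```text
time_s: 31.2
position: [0.4199, 0.1001, 0.1943]
tcp_rot: [[-0.003, -0.502, 0.865], [0.001, 0.865, 0.502], [-1.0, 0.003, -0.002]]
force: [-0.4, -0.3, -0.3]
opening: 0.669
```

Run:
```python
from h import *
go(.5205,.3415,.19,77.3)
```

```text
t 31.2 shift [0.0043 0.1582 0.2083] turn [-4.714e+01 -3.000e-02 -1.800e-01] pos [0.4199 0.1001 0.1943] zang 30.16 F [-0.39 -0.33 -0.28] op 0.669
```

Request:
play_rows --rows '[[[0.004,0.02,0.026,-7,0,0,0.06],[0.004,0.045,0.06,-14,0,0,0.06],[0.004,0.07,0.093,-21,0,0,0.06],[0.004,0.096,0.126,-28,0,0,0.06],[0.004,0.121,0.16,-36,0,0,0.06],[0.004,0.14,0.185,-42,0,0,0.06],[0.004,0.1582,0.2083,-47.1,0,0,0.06],[0.004,0.1582,0.2083,-47.1,0,0,0.06],[0.004,0.1582,0.2083,-47.1,0,0,0.06],[0.004,0.1582,0.2083,-47.1,0,0,0.06]]]'

```text
time_s: 32.2
position: [0.5214, 0.3389, 0.191]
tcp_rot: [[-0.002, -0.974, 0.225], [0.0, 0.225, 0.974], [-1.0, 0.002, -0.0]]
force: [0.3, 0.8, 0.1]
opening: 0.688
```

Run:
```python
from h import *
go(.5205,.3415,.08,77.3)
t=capture("top"); crop(t,"t12",365,200,150,120,4)
c=capture("side"); crop(c,"s12",320,230,180,150,4)
```

```text
t 32.2 shift [0.111  0.0012 0.0024] turn [-0.3  -0.01 -0.13] pos [0.5214 0.3389 0.191 ] zang 77.0 F [0.25 0.76 0.14] op 0.688
```

View pics/s12.png

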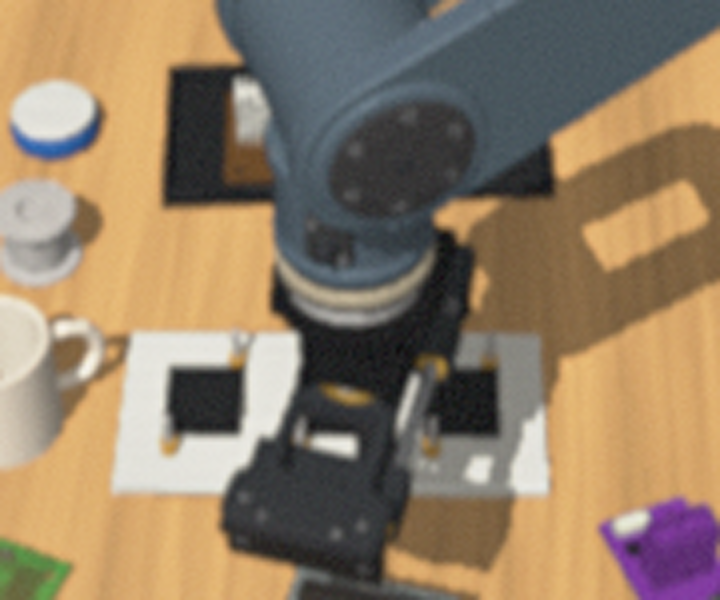

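View pics/t12.png

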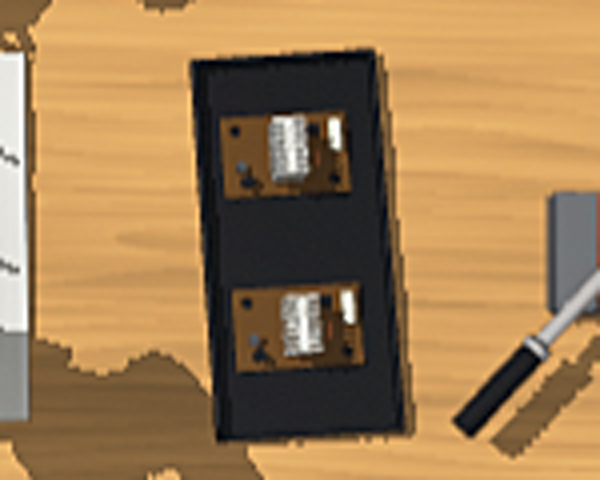

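Everything is in place, so descend on the handle and grip.

Request:
play_rows --rows '[[[0.04,0.001,0.002,0,0,0,0.06],[0.08,0.001,0.002,0,0,0,0.06],[0.1,0.001,0.002,0,0,0,0.06],[0.11,0.001,0.002,0,0,0,0.06],[0.11,0.001,0.002,0,0,0,0.06],[0.11,0.001,0.002,0,0,0,0.0],[0.11,0.001,0.002,0,0,0,0.0],[0.11,0.001,0.002,0,0,0,0.0],[0.11,0.001,0.002,0,0,0,0.0],[0.11,0.001,0.002,0,0,0,0.0],[0.11,0.001,0.002,0,0,0,0.0],[0.11,0.001,0.002,0,0,0,0.0]]]'

```text
time_s: 33.5
position: [0.5207, 0.341, 0.082]
tcp_rot: [[-0.002, -0.976, 0.22], [-0.003, 0.22, 0.976], [-1.0, 0.001, -0.004]]
force: [-0.6, -7.2, 3.4]
opening: 0.18
```

Request:
play_rows --rows '[[[0,0,0,0,0,0,0.0],[0,0,0,0,0,0,0.0],[0,0,0,0,0,0,0.0]]]'

```text
time_s: 33.8
position: [0.5207, 0.341, 0.0821]
tcp_rot: [[-0.002, -0.976, 0.22], [-0.003, 0.22, 0.976], [-1.0, 0.001, -0.003]]
force: [-0.8, -6.8, 4.4]
opening: 0.183
```

Request:
play_rows --rows '[[[0,0,-0.002,0,0,0,0],[0,0,-0.002,8,0,0,0],[0,0,-0.002,16,0,0,0],[0,0,-0.002,24,0,0,0],[0,0,-0.002,32,0,0,0],[0,0,-0.002,40,0,0,0],[0,0,-0.002,46,0,0,0],[0,0,-0.002,46,0,0,0]]]'

```text
time_s: 34.6
position: [0.5211, 0.3414, 0.0821]
tcp_rot: [[0.001, -0.517, 0.856], [0.002, 0.856, 0.517], [-1.0, 0.001, 0.002]]
force: [0.1, -2.2, 1.7]
opening: 0.18
```

Request:
play_rows --rows '[[[0,0,0,8,0,0,0],[0,0,0,16,0,0,0],[0,0,0,24,0,0,0],[0,0,0,32,0,0,0],[0,0,0,38,0,0,0],[0,0,0,42,0,0,0],[0,0,0,44,0,0,0],[0,0,0,44,0,0,0]]]'

```text
time_s: 35.4
position: [0.5216, 0.3415, 0.0821]
tcp_rot: [[0.002, 0.219, 0.976], [0.002, 0.976, -0.219], [-1.0, 0.002, 0.001]]
force: [1.5, -1.2, 1.8]
opening: 0.184
```

Run:
```python
from h import *
s=read_state();print(s["moment"])
go(.5205,.3415,.16,-12.7)
```

```text
[-0.33735755 -0.11960878  0.25756032]
t 35.4 shift [-0.0779 -0.0001 -0.001 ] turn [ 0.05  0.08 -0.13] pos [0.5216 0.3415 0.0821] zang -12.65 F [ 1.46 -1.21  1.81] op 0.184
```

Release, rise, and back away.

Request:
play_rows --rows '[[[0,0,0,0,0,0,0.06],[0,0,0,0,0,0,0.06],[0,0,0,0,0,0,0.06],[0,0,0,0,0,0,0.06],[0,0,0,0,0,0,0.06],[-0.04,0,0,0,0,0,0.06],[-0.08,0,0,0,0,0,0.06],[-0.12,0,0,0,0,0,0.06],[-0.14,0,-0.04,0,0,0,0.06],[-0.14,0,-0.08,0,0,0,0.06],[-0.14,0,-0.1,0,0,0,0.06],[-0.14,0,-0.1,0,0,0,0.06]]]'

```text
time_s: 36.6
position: [0.42, 0.3635, 0.2216]
tcp_rot: [[-0.002, 0.219, 0.976], [0.001, 0.976, -0.219], [-1.0, 0.0, -0.002]]
force: [0.5, -0.1, -0.6]
opening: 0.689
```

Run:
```python
from h import *
t=capture("top"); crop(t,"t13",330,200,300,180,2.6)
c=capture("side"); crop(c,"s13",320,220,220,220,3)
go(.4,.3,.2,-12)
print([rect(t,d["mask"],.018)+(d["p"],) for d in trace("top","tray_in")[:1]])
```

```text
t 36.7 shift [ 0.0215 -0.0673 -0.0091] turn [-0.78  0.04 -0.1 ] pos [0.4238 0.3635 0.2216] zang -12.78 F [0.41 0.02 0.26] op 0.689
[(array([ 549.2, -131. ]), array([289.7, 140.9]), 5.0, 0.66)]
```

View pics/s13.png

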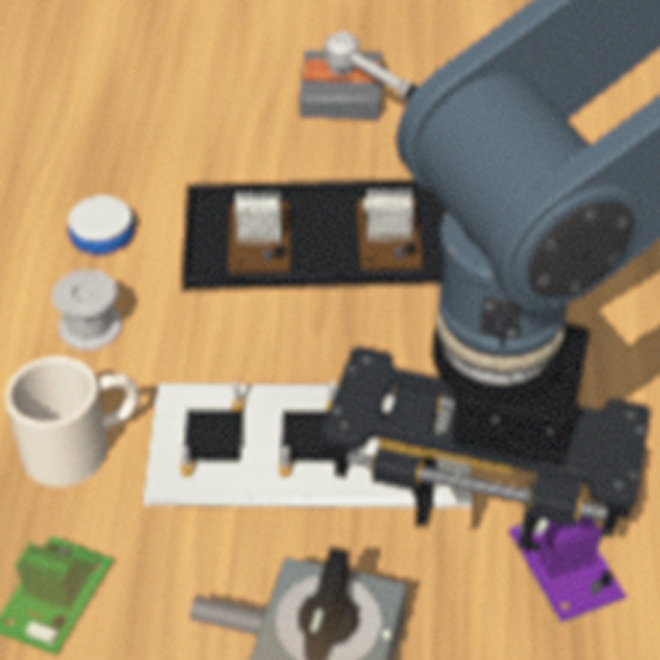

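View pics/t13.png

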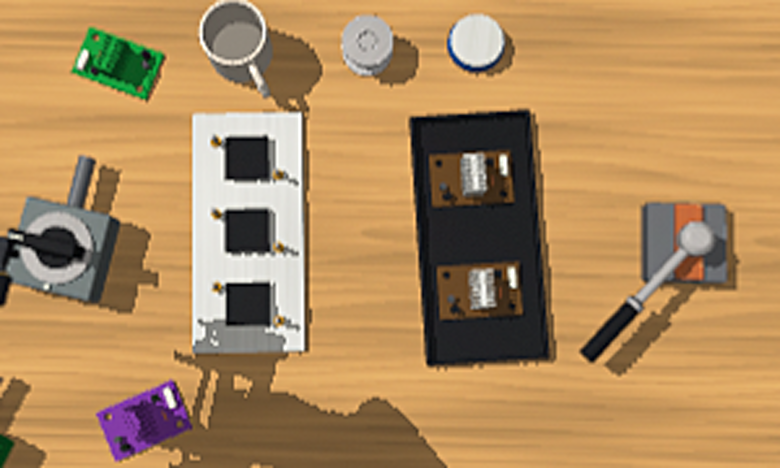

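The pictures show the handle ON with its nose at the line, both boards flat in the tray, and the wrench still clicked over. The bystanders are where they started.

```bash
python3 -c "
from rig import *
print(hand_in())"
```

```text
the job is handed in; nothing more can be done
None
```

The job is done and handed in at about 37 s on the robot's clock (limit 210 s).

- **Isolator off:** I turned the grey isolator off by gripping its bar and turning it 90° counter-clockwise. The picture showed the nose at the white dot.
- **Boards:** Two boards were present and one nest was empty from the start. I lifted both straight up off their pins and laid them flat, right way up and side by side in the black tray.
- **Earth terminal:** I pushed the wrench clockwise until the force peaked near 8 N, fell away, and the bar jumped ahead of the finger. I stopped there and backed off. The bar ended about 46° past its start, which fits a seated bolt plus the click. The click itself is judged from the force drop and the pictures, because no joint reading was available.
- **Isolator on:** I turned it back the same way, and the picture showed the nose at the white line.

The last pictures before hand-in showed both boards flat in the unmoved tray and all nests empty. The spool, tin, mug, and the green and purple look-alikes were where they started, and the gripper was clear of everything. No check failed. While gripping, I saw side forces of 4–7 N from roughly 2 mm position errors, which I relieved before lifting or turning. I did not notice a tray knock or a grip slip.

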